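# Take the absorption cartridge off its gas bracket and weigh it

## Task

Undo the clamp of the gas bracket by working its indexing lever back and forth in short swings (anticlockwise from above loosens; lift the lever out of its teeth to swing it back) until the nut has turned at least two thirds of a turn, while the cartridge stays on its hook. Then lift the cartridge off its barbed hook and stand it upright in the middle of the balance pan, set down gently, ready for weighing. Do not knock or shift the glassware and bottles standing around.

Things in the scene. Friction and masses are not known exactly. Their poses are not given: they have to be found in the camera images.
- bracket: gas bracket fixed to the bench: grey base plate 180 x 184 x 12 mm, aluminium back plate (front face at x = 62 mm, 112 wide) carrying an aluminium head (x -30 to 78, y -77 to 77, z 230 to 250 mm). Origin: on the bench under the base plate's middle, z up; its front looks along its own -x. A rubber bumper at x = -20, z = 120 mm supports the cartridge's lower back
- clamp_axis (a point): where the vertical clamp axis leaves the head's top: (21, 0, 250) mm in the bracket's frame. In that frame a brass valve (24 x 24 mm, up to z = 302) at (38, -64) and an upright inlet tube (10 mm thick, up to z = 335, then running back above y = 72) at (-32, 72) keep the lever from going round
- nut (a joint): toothed steel clamp nut on top of the head, rad; 0 = clamped, grows anticlockwise seen from above (loosening), stops at 4.6. It turns against about 0.5 N m of friction, stays where it is left and draws the clamp foot up by 24 mm a turn
- lever (a joint): swing of the black indexing lever about the clamp axis, rad; 0: it points to the bracket's -x (front); grows anticlockwise from above (towards the bracket's -y); free from -0.78 (tube) to 1.5 (valve); stays where left. Down, it turns the nut both ways; raised, it swings free. 16 teeth: it drops in every 0.393 rad relative to the nut (play 0.03); if it rests on the teeth, swing it a little
- lever_lift (a joint): height of the lever above its engaged position, m: 0 engaged, free of the teeth above 0.006, fully raised at 0.009; a spring and its weight press it down with 3 to 5 N
- lever_grip (a point): middle of the lever's grip, a black level bar 50 mm long (along the lever), 14 mm wide, 16 mm high, centred 95 mm from the clamp axis, 297 mm above the bench when engaged. Its -x points outward along the lever, z up
- foot_face (a point): middle of the lower face of the black clamp foot (18 mm across) on the clamp axis, 201 mm above the bench when clamped, just above the cartridge's port boss: it keeps the cartridge from being raised
- hook_tip (a point): middle of the steel hook's round barbed tip (9 mm ball), at (-2, 0, 185.8) mm in the bracket's frame. The hook (7 mm thick) runs forward from the back plate at z = 177.5 and turns up there. The hanger bar lies on it hard behind the tip, which slightly overhangs it: ease the bar back 2 mm (cartridge foot swung forward off the bumper) and raise it 10 mm, better 14, to pass
- cartridge: absorption cartridge: aluminium, 50 x 50 mm with flat sides, grey caps, 110 mm high, about 0.35 kg; origin: middle of its underside, z up, hanger at its +x (out to x = 77). As hung it is at about (-45, 0, 94) mm in the bracket's frame, same yaw. Head and lever leave no room for a hand from straight above: take it from the front, tool tilted some 30 degrees, 80 mm up, lever parked near 1 rad
- hanger_bar (a point): middle of the cartridge's steel hanger bar (8 mm thick, along y, between two cheeks 31 mm apart), at (52, 0, 90) mm in the cartridge's frame. The port boss under the clamp foot lies behind it: x 57 to 75, top at z = 106 mm; tipping the cartridge's foot forward 10 degrees lifts the bar 2.5 mm more than the boss
- balance: white electronic balance 172 x 176 x 45 mm standing on the bench, fixed; origin: on the bench under its middle, z up, keys at its own -x
- pan_center (a point): middle of the balance pan's top face (round steel pan 119 mm across, 46 mm above the bench)
- beaker_a: bystander: clear beaker 82 x 88 x 114 mm; origin: middle of its underside (so for all bystanders). A white jug, 292 mm high, stands fixed on the bench edge behind it
- beaker_b: bystander: clear beaker 61 x 66 x 82 mm
- beaker_c: bystander: clear beaker 61 x 67 x 82 mm
- retort_stand: fixed retort stand at the robot's right, off the work: thin steel rod 694 mm high at about x 0.27, y -0.35 m, clamp at 0.18 m height; go over it or round it with the arm
- white_bottle: bystander: white bottle, 51 mm across, 96 mm high
- amber_bottle: bystander: amber bottle with blue cap, 66 mm across, 137 mm high
- squeeze_bottle: bystander: clear squeeze bottle with bent spout, 60 x 110 x 180 mm

How it is judged:
On the way, in this order (a step that is already met when the one before it is completed fails the run):
1. the clamp nut has been turned out by at least 212 degrees with the lever, the cartridge still hanging on its hook (value of joint nut above 3.7 rad and distance between hanger_bar and hook_tip below 0.02 m), for 0.2 s.
2. the cartridge has been lifted off the hook and is clear of the bracket (x of hanger_bar in the frame of bracket below -0.04 m and contact force between cartridge and bracket below 0.1 N), for 0.1 s.
At the end, for the whole second after the job is handed in: The cartridge stands upright (within 0.06 rad) and still on the balance pan, its foot's centre within 22 mm of the pan's centre, released; the clamp nut is still undone (over 3.5 rad) (horizontal distance between cartridge and pan_center below 0.022 m and z of cartridge in the frame of pan_center between -0.004 and 0.004 m and angle between cartridge's own z axis and vertical below 0.06 rad and linear speed of cartridge below 0.02 m/s and value of joint nut above 3.5 rad); the robot touches nothing.
It fails at once if the cartridge strikes or presses the balance with more than 50 N (contact force between cartridge and balance above 50 N).
It fails at once if a bystander (beakers, bottles) is shifted by more than 30 mm or tipped (distance of any of beaker_a, beaker_b, beaker_c, white_bottle, amber_bottle, squeeze_bottle from where it was at the start of the episode above 0.03 m or angle between any of beaker_a, beaker_b, beaker_c, white_bottle, amber_bottle, squeeze_bottle's own z axis and vertical above 0.35 rad).
It also fails if it takes over 72 s, if anything falls off the work surface, if the arm or the gripper's body presses on something with over 40 N, if the wrist force passes 120 N, or if a joint passes its speed limit or range.

## Robot

A 7-joint arm with a two-finger parallel gripper is mounted at the origin on a cart in front of the work surface, level with it; the furniture and walls round the work are solid. World frame = base frame: x ahead of the robot, y to its left, z up, the work surface at z = 0. Lengths are in m, angles in rad, forces in N, time in s.
With the tool pointing down it reaches from about 0.4 to 0.85 m from the base axis. Payload 10.4 kg.
Tool frame: the origin (TCP) lies at the centre of the arm's flange, where the gripper is bolted on; the fingertips stand 182 mm ahead of it and the grasp point (between the pads) lies r.grasp_offset ahead of it (r.grasp_offset is the distance from the TCP to the grasp point, in m); z points along the fingers, y is the line along which they close (so a half turn about z gives the same grasp; the last joint's range is limited). The gripper opens to 87 mm and grips with 3 to 60 N. Pads are 19 mm wide; open, the fingers measure 117 mm over their backs; the gripper's body (75 mm by 190 mm) begins 51 mm behind the grasp point.
Start: joints at [-0.023, 0.332, -0.065, 1.46, 0.022, 1.35, -0.088], TCP at [0.625, 0, 0.405] pointing down, gripper open.
Joint ranges: [-2.6, 2.6], [-0.5, 2.12], [-1.47, 1.34], [0.16, 2.42], [-1.27, 4.41], [0.06, 2.06], [-2.6, 2.6]. Speed limits (rad/s): [2.22, 2.22, 2.79, 2.79, 3.14, 3.14, 3.14].

## Interface

Orientations are given as a unit quaternion [x, y, z, w].
In Python, from bench import status, vision, job, spotter, r gives the robot as it stands. The module is installed in compiled form; this text tells all that it offers.
- The arm moves only by the tool play_rows, never from a script. Its argument "series" is a list of rows, each a list of 6 numbers: the shift along the tool's x, y, z each as a share of 150 mm, from -1 to 1, then the turn, a rotation vector about the tool's x, y, z each as a share of 30 degrees, from -1 to 1. In form: [[x, y, z, ax, ay, az], ...]. A call has 1 to 5 rows; each row is the pose to reach, as a shift and turn from the pose commanded when the call began, along the tool's axes at that moment; what a row does not reach only later rows make up. A row lasts 1/10 s, in which the tool goes at most 50 mm and 8.59 degrees, less where a joint would pass 70% of its speed; a pose out of reach is approached as far as the arm can. A call with a number of a shift or a turn outside -1 to 1 is refused whole. A call with a gripper value outside its range is refused whole. "fingers" is the opening, from -1 (shut) to 1 (fully open), set as the call begins (left out, the last holds). The fingers move at their own pace and stop on an object; "squeeze" is the grip in N (left out, the last holds). Time passes only in rows, so rows that repeat a pose let the fingers close. It gives the time, the measured TCP pose, the force, the opening and the grip force at its end, in the units of the state.
- status.read_state(): the state, without advancing time (a new reading comes with each control period).
- vision.camera(name): name is "scene" or "side" or "wrist"; returns the picture (400x640x3 uint8, blue, green, red); there is no depth.
- vision.calibration(name): a dict with "fx", "fy", "cx", "cy" (pixels), "D" ([k1, k2, p1, p2, k3] as OpenCV has them; the pictures are not rectified), "rvec" (rotation vector, rad) and "tvec" (3), from world to camera coordinates, as OpenCV has them; the wrist camera has in their place "T_tool_cam" (4x4, takes a point from camera to tool coordinates, whose origin is the TCP and whose axes are the flange's). Camera axes: x right, y down, z forward; pixel columns grow to the right and rows downward; lengths in m; the calibration is good to about 2 mm. A picture is of the moment at which its call begins: read the wrist's pose just before it. calibration takes no time and is no camera call.
- job.close_job(): hands the job in; it is judged then, once.
Trained networks look in the newest picture that a camera, given by its name, has taken for a name from the list of things; names that differ only in an ending like _2 or _b are one class to them, and where a whole thing is asked for, a point or a joint stands for the part that bears it (a point fixed in the world has none). Each returns a list of dicts, best first, with "conf" (0 to 1); they miss things now and then, are a little off and sometimes report something else, mostly with a low value. They report only what shows in the picture. A call takes as long as a camera call.
- spotter.boxes_of(camera, name): "point" ([x, y, z] in m, in world coordinates, good to about 4 mm: the middle of the surface that is visible of it).
- spotter.regions_of(camera, name): "pixels" (400x640 bool, what is visible of it).
The state is a dict: "time": time; "joint_positions": joint angles; "joint_vel": joint speeds; "joint_torque": joint torques, N m; "ee_pos": TCP position; "eef_rot": TCP orientation; "ft_force": force on the tool from outside, world axes, zero at the start; "torque": the same for the moment, N m; "width": finger opening in m; "grip_force": force on a finger pad.
Only numpy, scipy, OpenCV 4.12 (cv2) and the standard library are available. Lean on these libraries where they do the work, as an engineer would, in place of code of your own. Each camera call takes 0.05 s, during which the arm holds its last target. There are 200 camera calls.

## Working session

There is one attempt and no reset: what is moved stays moved. The work goes in short steps, Python scripts to look and compute and a tool call to move; the robot and the scene stay as the last step left them, time stands still between calls to the robot, and variables do not carry over. Pictures are saved under pics/ and viewed, at most 10 in all, crops included, and the job is handed in when it is done.

Besides the shell and the picture viewer there is one more tool, called after "Request:" in YAML: its name, and indented under it one key for each argument. play_rows: Moves the arm, as the interface text tells. Shift numbers are shares of 150 mm and turn numbers shares of 30 degrees, none past 1 either way. Its arguments: {"type":"object","properties":{"series":{"type":"array","items":{"type":"array","items":{"type":"number"}}},"fingers":{"type":"number"},"squeeze":{"type":"number"}},"required":["series"]}

```bash
mkdir -p pics; ls
python3 - <<'E'
from bench import status, vision, job, spotter, r
import cv2,numpy as np
print(r.grasp_offset, [a for a in dir(r) if a[0]!='_'])
s=status.read_state(); print(s)
for c in ['scene','side','wrist']:
    cv2.imwrite(f'pics/{c}0.png',vision.camera(c))
    print(c,vision.calibration(c))
    for n in ['bracket','clamp_axis','lever','lever_grip','cartridge','hanger_bar','hook_tip','foot_face','balance','pan_center','nut']:
        try: print(n,[(np.round(d['point'],4).tolist(),round(d['conf'],2)) for d in spotter.boxes_of(c,n)[:2]])
        except Exception as e: print(n,e)
print(status.read_state()['time'])
E
```

```text
pics
0.1635 ['PlanningError', 'grasp_offset']
{'time': 0.0, 'joint_positions': array([-0.02260313,  0.33287709, -0.06474053,  1.4609137 ,  0.02157368,
        1.34991059, -0.08852228]), 'joint_vel': array([ 0.00187091, -0.00081735, -0.00083584, -0.00276292, -0.00026733,
        0.00025941, -0.00070366]), 'joint_torque': array([-1.20520472e-04, -6.23245955e+01,  2.44190963e-02, -3.89891267e+01,
       -6.13984605e-02,  3.97891912e-02,  1.87085252e-04]), 'ee_pos': array([6.24876358e-01, 3.45142699e-05, 4.03963784e-01]), 'eef_rot': array([ 7.07094660e-01,  7.07118549e-01, -5.09316338e-04, -4.90745400e-04]), 'ft_force': array([ 0.087418  , -0.04296429,  0.89299403]), 'torque': array([ 0.00875955,  0.01853059, -0.01763991]), 'grip_force': 0.0, 'width': 0.0869500667592366}
scene {'fx': 444.07209678657074, 'fy': 444.07209678657074, 'cx': 320.44869157513824, 'cy': 200.14935215385924, 'D': array([0.02028964, 0.        , 0.        , 0.        , 0.        ]), 'rvec': array([ 2.31811066, -0.91746883,  0.3146633 ]), 'tvec': array([-0.32282405,  0.36230273,  1.60289477])}
bracket [([0.6359, 0.1862
[... 1416 characters left out ...]
       ,  0.        ,  0.        ,  0.        ]), 'T_tool_cam': array([[-8.16580124e-04, -9.66055832e-01, -2.58332079e-01,
         6.96882611e-02],
       [ 9.99999053e-01, -1.07503718e-03,  8.59229654e-04,
        -7.13127259e-04],
       [-1.10778041e-03, -2.58331133e-01,  9.66055795e-01,
         1.94868881e-02],
       [ 0.00000000e+00,  0.00000000e+00,  0.00000000e+00,
         1.00000000e+00]])}
bracket [([0.628, 0.1595, 0.0125], 0.56)]
clamp_axis [([0.6273, 0.1533, 0.0128], 0.75)]
lever []
lever_grip []
cartridge []
hanger_bar []
hook_tip [([0.633, 0.153, 0.0091], 0.96)]
foot_face []
balance [([0.5629, -0.1757, 0.0297], 0.71)]
pan_center [([0.5625, -0.1742, 0.0319], 0.87)]
nut []
1.8
```

View images.

View pics/scene0.png

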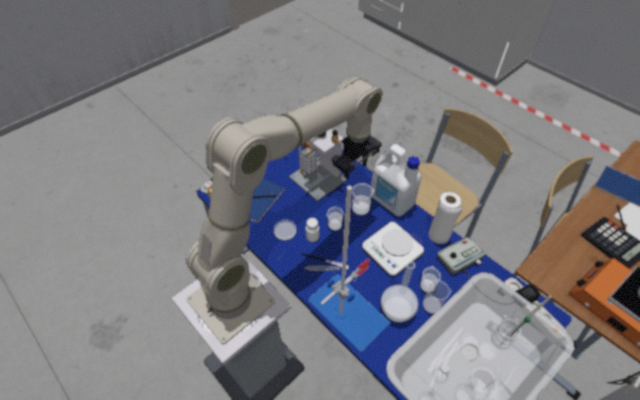

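View pics/side0.png

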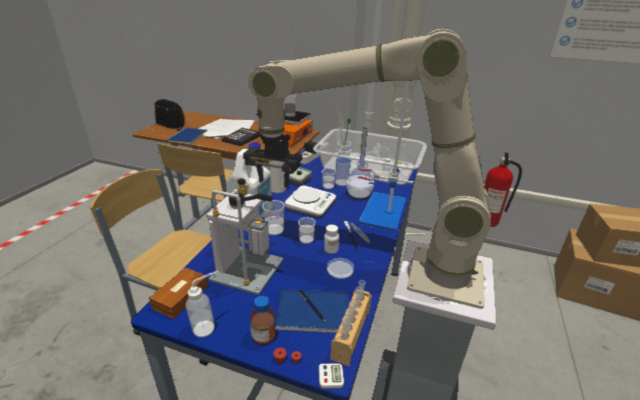

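Run:
```python
import cv2,numpy as np
a=cv2.imread('pics/side0.png')[165:300,190:300]; a=cv2.resize(a,None,fx=4.4,fy=4.4,interpolation=cv2.INTER_CUBIC)
cv2.imwrite('pics/side0c.png',a)
```

```text
(no output)
```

View pics/side0c.png

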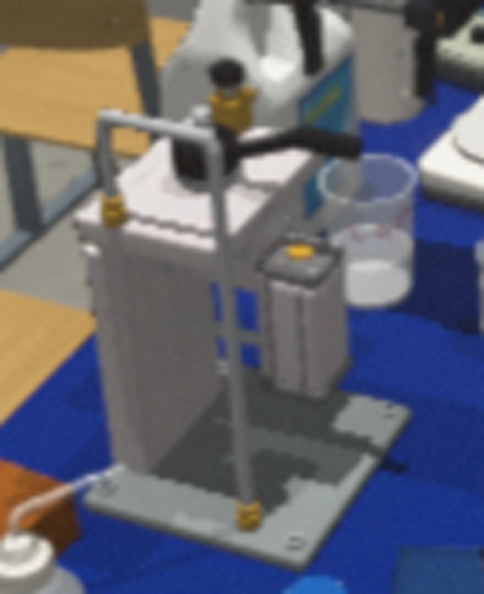

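View pics/wrist0.png

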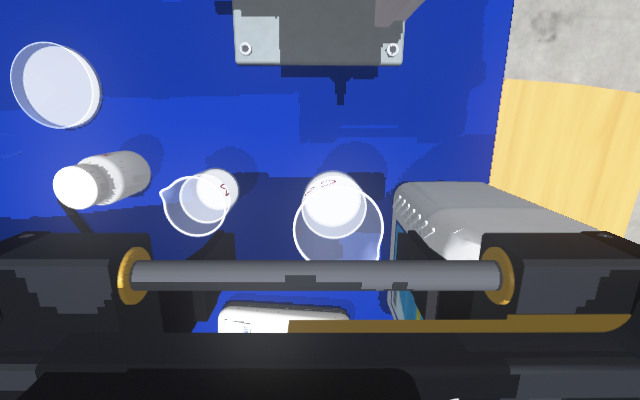

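```bash
cat > h.py <<'E'
import numpy as np,cv2
from scipy.spatial.transform import Rotation as R
from scipy.optimize import least_squares
from bench import status, vision, job, spotter, r
def proj(c,P,ee=None,q=None):
    k=vision.calibration(c); K=np.array([[k['fx'],0,k['cx']],[0,k['fy'],k['cy']],[0,0,1]])
    P=np.atleast_2d(np.asarray(P,float))
    if c=='wrist':
        T=np.eye(4);T[:3,:3]=R.from_quat(q).as_matrix();T[:3,3]=ee
        M=np.linalg.inv(T@k['T_tool_cam']); rv=cv2.Rodrigues(M[:3,:3])[0];tv=M[:3,3]
    else: rv,tv=k['rvec'],k['tvec']
    return cv2.projectPoints(P,rv,tv,K,k['D'])[0][:,0]
def b2w(p,P):
    c,s=np.cos(p[2]),np.sin(p[2]); P=np.atleast_2d(np.asarray(P,float))/1000
    return np.c_[p[0]+c*P[:,0]-s*P[:,1],p[1]+s*P[:,0]+c*P[:,1],P[:,2]]
E
python3 - <<'E'
from h import *
ee=[.624876,.0000345,.403964];q=[ 7.07094660e-01,  7.07118549e-01, -5.09316338e-04, -4.90745400e-04]
S=lambda u,v:(190+(u-1.7)/4.4,165+(v-1.7)/4.4)
obs=[('side',(-90,92,12),S(303,555)),('side',(90,92,12),S(85,498)),('side',(-90,-92,12),S(411,404)),
('side',(78,77,250),S(80,214)),('side',(-32,72,335),S(214,136)),
('wrist',(-90,-92,12),(235,60)),('wrist',(90,-92,12),(403,62))]
def res(p): return np.concatenate([proj(c,b2w(p,P),ee,q)[0]-np.array(o) for c,P,o in obs])
s=least_squares(res,[.64,.23,0],loss='soft_l1'); print(s.x,np.round(res(s.x).reshape(-1,2),1))
p=s.x
for n,P in [('axis',(21,0,250)),('grip0',(-74,0,297)),('cart',(-45,0,94)),('tube',(-32,72,0))]: print(n,b2w(p,P))
# overlay
im=cv2.imread('pics/side0.png');f=4.4
im=cv2.resize(im[165:300,190:300],None,fx=f,fy=f,interpolation=cv2.INTER_CUBIC)
def line(A,col):
    u=((proj('side',b2w(p,A))-[190,165])*f+1.7).astype(int); cv2.polylines(im,[u.reshape(-1,1,2)],False,col,1)
def box(x0,x1,y0,y1,z,col): line([(x0,y0,z),(x1,y0,z),(x1,y1,z),(x0,y1,z),(x0,y0,z)],col)
box(-90,90,-92,92,12,(0,0,255));box(-30,78,-77,77,250,(0,255,0));box(-30,78,-77,77,230,(0,255,0))
box(-70,-20,-25,25,204,(0,255,255));box(-70,-20,-25,25,94,(0,255,255))
line([(-32,72,12),(-32,72,335)],(255,0,255));line([(21,0,297),(-99,0,297)],(255,255,0))
cv2.imwrite('pics/ov1.png',im)
print({c:[(np.round(d['point'],3).tolist(),round(d['conf'],2)) for d in spotter.boxes_of(c,n)[:3]] for c,n in [('scene','beaker_a'),('scene','amber_bottle'),('side','squeeze_bottle'),('scene','white_bottle')]})
# balance box
for c in ['scene','side','wrist']:
    for n in ['balance','pan_center']:
        d=spotter.regions_of(c,n)[0]; m=d['pixels']; y,x=np.where(m); print(c,n,x.min(),x.max(),y.min(),y.max(),m.sum(),d['conf'])
E
```

```text
[0.6270266  0.21521451 0.00259255] [[ 0.2  1.6]
 [-1.1  0.2]
 [ 0.   0.3]
 [-3.5  0.2]
 [-2.  -1.5]
 [-0.8  2.3]
 [-0.1 -0.3]]
axis [[0.64802653 0.21526895 0.25      ]]
grip0 [[0.55302685 0.21502266 0.297     ]]
cart [[0.58202675 0.21509784 0.094     ]]
tube [[0.59484005 0.2871313  0.        ]]
{'scene': [([0.39, -0.006, 0.064], 0.77)], 'side': [([0.607, 0.493, 0.097], 0.91)]}
scene balance 363 422 224 275 1814 0.88
scene pan_center 363 422 223 276 1920 0.66
side balance 285 335 186 217 1109 0.88
side pan_center 285 335 186 217 1104 0.65
wrist balance 218 348 301 333 2857 0.87
wrist pan_center 218 348 301 333 2857 0.58
```

View pics/ov1.png

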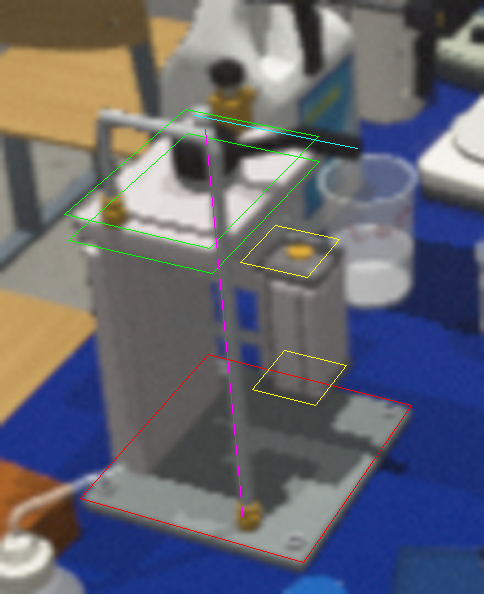

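Request:
play_rows:
  series:
    - [0,0,-0.33,0,0,0]
    - [0,0,-0.66,0,0,0]
    - [0.1,0,-1,0,0,0]
    - [0.4,-0.1,-1,0,0,0]
    - [0.7,-0.17,-1,0,0,0]

```text
time: 2.8
ee_pos: [0.599, 0.1055, 0.5571]
eef_rot: [0.708, 0.706, 0.002, 0.001]
ft_force: [0.9, 0.1, -0.5]
width: 0.0869
grip_force: 0.0
```

Request:
play_rows:
  series:
    - [0.33,0,0,0,0,0]
    - [0.6,0,0,0,0,0]
    - [0.6,0,0,0,0,0]
    - [0.6,0,0,0,0,0]

```text
time: 3.2
ee_pos: [0.5994, 0.1961, 0.5545]
eef_rot: [0.706, 0.708, -0.0, -0.0]
ft_force: [0.7, -0.9, 0.1]
width: 0.0871
grip_force: 0.0
```

Run:
```python
from h import *
s=status.read_state(); np.save('s1.npy',np.r_[s['ee_pos'],s['eef_rot']]); print(s['time'],s['ee_pos'],s['eef_rot'],s['ft_force'])
im=vision.camera('wrist'); cv2.imwrite('pics/w1.png',im); cv2.imwrite('pics/w1c.png',cv2.resize(im[0:290,120:520],None,fx=2,fy=2,interpolation=cv2.INTER_CUBIC))
for n in ['lever_grip','clamp_axis','cartridge']: print(n,[(np.round(d['point'],4).tolist(),round(d['conf'],2)) for d in spotter.boxes_of('wrist',n)[:2]])
```

```text
3.2 [0.59935552 0.19605277 0.55445407] [ 7.06390526e-01  7.07822282e-01 -1.98282387e-04 -5.96450755e-05] [ 0.66454788 -0.92834443  0.0888479 ]
lever_grip [([0.6091, 0.2148, 0.2774], 0.91), ([0.5031, -0.0374, 0.0585], 0.68)]
clamp_axis [([0.6329, 0.2307, 0.2492], 0.7)]
cartridge [([0.5738, 0.2244, 0.1989], 0.95)]
```

View pics/w1c.png

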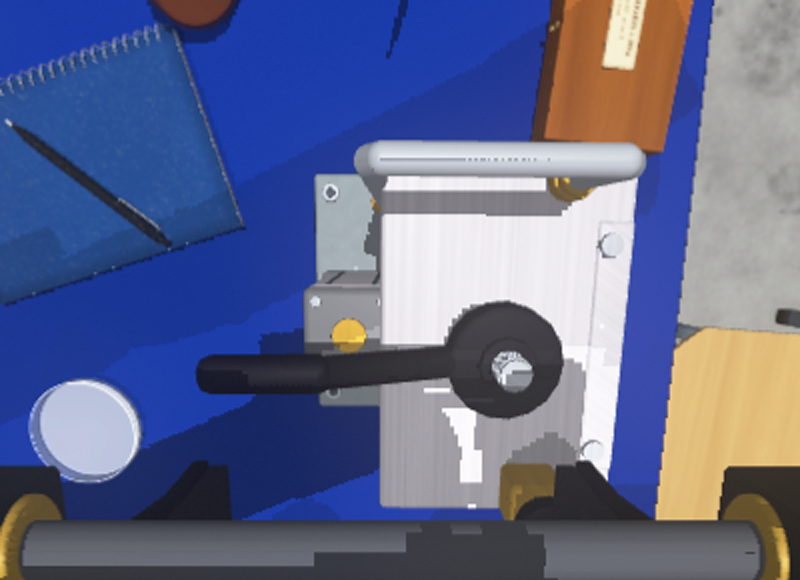

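```bash
cat > fit.py <<'E'
from h import *
s1=np.load('s1.npy');ee,q=s1[:3],s1[3:]
S=lambda u,v:(190+(u-1.7)/4.4,165+(v-1.7)/4.4)
W=lambda u,v:(120+(u-.5)/2,(v-.5)/2)
obs=[('side',(-90,92,12),S(303,555)),('side',(90,92,12),S(85,498)),('side',(-90,-92,12),S(411,404)),
('side',(-32,72,335),S(214,136)),
('wrist',(-90,92,12),W(316,175)),('wrist',(-90,-92,12),W(319,405)),('wrist',(-30,-77,250),W(381,507)),('wrist',(-32,72,335),W(370,160)),
('wrist','L120',W(197,374)),('wrist','L70',W(324,374))]
def pt(P,th):
    if isinstance(P,str): d=float(P[1:]); return (21-d*np.cos(th),-d*np.sin(th),300)
    return P
def res(p): return np.concatenate([(proj(c,b2w(p,pt(P,p[3])),ee,q)[0]-np.array(o))*(1 if c=='wrist' else .7) for c,P,o in obs])
s=least_squares(res,[.627,.215,0,0],loss='soft_l1'); print(s.x,np.round(res(s.x).reshape(-1,2),1).tolist())
E
python3 - <<'E'
from fit import *
p=s.x
for n,P in [('axis',(21,0,250)),('grip',pt('L95',p[3])),('cart',(-45,0,94)),('carttop',(-70,25,204)),('carttop2',(-70,-25,204))]:
    w=b2w(p,P); u=proj('wrist',w,ee,q)[0]; print(n,w,((u-[120,0])*2+.5))
o=[x for x in obs if x[0]=='wrist']; obs[:]=o
s=least_squares(res,[.627,.215,0,0]); print('wrist only',s.x,np.round(res(s.x).reshape(-1,2),1).tolist())
im=cv2.imread('pics/w1.png');p=s.x
def line(A): cv2.polylines(im,[np.int32(np.round(proj('wrist',b2w(p,A),ee,q)*16)).reshape(-1,1,2)],False,(0,0,255),1,cv2.LINE_AA,4)
def box(x0,x1,y0,y1,z): line([(x0,y0,z),(x1,y0,z),(x1,y1,z),(x0,y1,z),(x0,y0,z)])
box(-90,90,-92,92,12);box(-30,78,-77,77,250);box(-70,-20,-25,25,204)
line([(21-95-25,-7,305),(21-95-25,7,305),(21-70,7,305),(21-70,-7,305),(-99,-7,305)]);box(26,50,-76,-52,302)
t=np.linspace(0,6.28,30);line(np.c_[21+26*np.cos(t),26*np.sin(t),0*t+280])
cv2.imwrite('pics/w1o.png',cv2.resize(im[0:290,120:520],None,fx=2,fy=2,interpolation=cv2.INTER_CUBIC))
E
```

```text
[ 0.62452944  0.21318888 -0.00091145 -0.0018451 ] [[0.8, 1.0], [-0.1, -0.1], [0.7, 0.2], [-0.6, -1.1], [-4.3, -0.3], [-2.4, 1.0], [0.6, 1.6], [0.4, -0.7], [-1.6, -0.1], [2.4, 0.2]]
axis [[0.64552943 0.21316974 0.25      ]] [496.7017063  350.49297792]
grip [[0.55052979 0.21343161 0.3       ]] [261.33267    374.13112054]
cart [[0.57952946 0.21322989 0.094     ]] [362.94997848 308.29964096]
carttop [[0.55455226 0.23825267 0.204     ]] [303.65632828 284.46924235]
carttop2 [[0.55450668 0.18825269 0.204     ]] [306.78025126 381.28977627]
wrist only [ 0.62468383  0.21314802 -0.00452632  0.00070191] [[-4.0, -0.5], [-2.5, 0.8], [0.5, 1.5], [1.1, -0.9], [-1.4, -0.1], [2.6, 0.2]]
```

View pics/w1o.png

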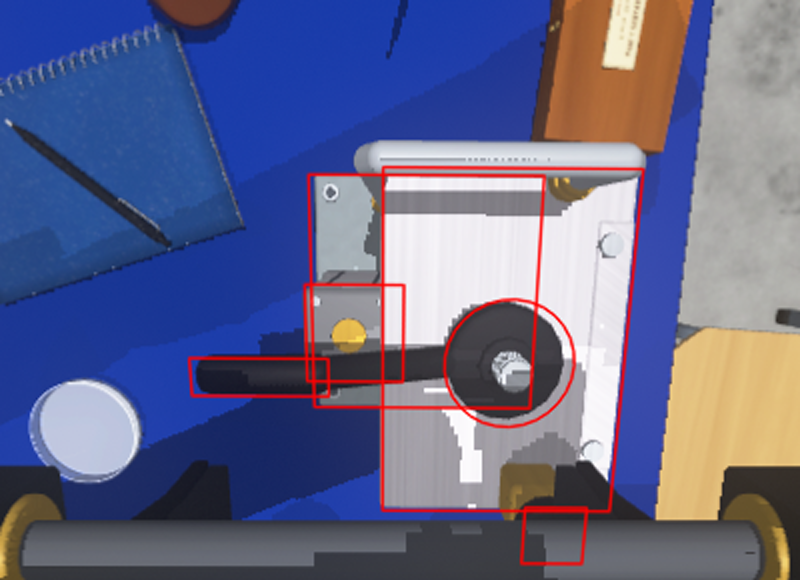

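Request:
play_rows:
  series:
    - [0.05,-0.1,0,0,0,0.28]
    - [0.1,-0.2,0,0,0,0.56]
    - [0.118,-0.34,0,0,0,0.84]
    - [0.118,-0.34,0,0,0,1]
  fingers: 0

```text
time: 3.8
ee_pos: [0.5468, 0.2126, 0.5559]
eef_rot: [0.867, 0.498, 0.001, -0.0]
ft_force: [0.2, 0.4, 0.6]
width: 0.0625
grip_force: 0.0
```

Request:
play_rows:
  series:
    - [0,0,0,0,0,0.28]
    - [0,0,0,0,0,0.56]
    - [0,0,0,0,0,0.84]
    - [0,0,0,0,0,1]

```text
time: 4.2
ee_pos: [0.5487, 0.2115, 0.555]
eef_rot: [0.967, 0.255, 0.0, 0.0]
ft_force: [0.3, -0.5, -1.0]
width: 0.0441
grip_force: 0.0
```

Request:
play_rows:
  series:
    - [0,0,0,0,0,0.28]
    - [0,0,0,0,0,0.56]
    - [0,0,0,0,0,0.84]
    - [0,0,0,0,0,1]
    - [0,0,0,0,0,1]

```text
time: 4.7
ee_pos: [0.5487, 0.2117, 0.555]
eef_rot: [1.0, -0.001, 0.0, 0.0]
ft_force: [-0.0, -0.7, 0.8]
width: 0.0436
grip_force: 0.0
```

```bash
cat >> h.py <<'E'
def to_tool(target,s=None,deg=None):
    "shift shares needed to bring TCP to target; heading info"
    s=s or status.read_state(); M=R.from_quat(s['eef_rot']).as_matrix()
    return np.round(M.T@(np.array(target)-s['ee_pos'])/.15,3)
def show():
    s=status.read_state();M=R.from_quat(s['eef_rot']).as_matrix()
    print('t',round(s['time'],2),'ee',np.round(s['ee_pos'],4),'xaxis',np.round(M[:,0],3),'z',np.round(M[:,2],3),'F',np.round(s['ft_force'],1),'T',np.round(s['torque'],2),'w',round(s['width'],4),'g',round(s['grip_force'],1),'q',np.round(s['joint_positions'],2)); return s
E
python3 - <<'E'
from h import *
show(); print(to_tool([.5485,.2137,.4635]))
d=spotter.regions_of
im=vision.camera('wrist'); cv2.imwrite('pics/w2.png',im)
E
```

```text
t 4.7 ee [0.5487 0.2117 0.555 ] xaxis [ 1.    -0.003  0.   ] z [ 0. -0. -1.] F [-0.  -0.7  0.8] T [0.07 0.1  0.05] w 0.0436 g 0.0 q [-0.43  0.22 -0.02  1.29  0.01  1.63 -2.02]
[-0.002 -0.013  0.61 ]
```

Request:
play_rows:
  series:
    - [0,-0.013,0.3,0,0,0]
    - [0,-0.013,0.5,0,0,0]
    - [0,-0.013,0.61,0,0,0]
    - [0,-0.013,0.61,0,0,0]

```text
time: 5.15
ee_pos: [0.5483, 0.214, 0.4608]
eef_rot: [1.0, 0.001, -0.002, 0.001]
ft_force: [-0.4, 0.6, -0.2]
width: 0.0433
grip_force: 0.0
```

Request:
play_rows:
  series:
    - [0,0,0,0,0,0]
    - [0,0,0,0,0,0]
    - [0,0,0,0,0,0]
    - [0,0,0,0,0,0]
  fingers: -1
  squeeze: 20

```text
time: 5.55
ee_pos: [0.5486, 0.2147, 0.4641]
eef_rot: [1.0, 0.0, 0.001, -0.0]
ft_force: [-0.0, 0.1, 0.4]
width: 0.0195
grip_force: 0.0
```

Run:
```python
from h import *
show()
```

```text
t 5.55 ee [0.5486 0.2147 0.4641] xaxis [1.    0.    0.001] z [ 0.001  0.001 -1.   ] F [-0.   0.1  0.4] T [ 0.05  0.12 -0.04] w 0.0195 g 0.0 q [-0.42  0.23 -0.03  1.47  0.01  1.44 -2.03]
```

Request:
play_rows:
  series:
    - [0,0,0,0,0,0]
    - [0,0,0,0,0,0]

```text
time: 5.75
ee_pos: [0.5485, 0.2146, 0.4636]
eef_rot: [1.0, -0.0, 0.0, -0.0]
ft_force: [-0.8, 0.2, 1.9]
width: 0.0137
grip_force: 20.0
```

Request:
play_rows:
  series:
    - [0.007,0.0945,0,0,0,-0.28]
    - [0.0276,0.187,0,0,0,-0.56]
    - [0.0615,0.275,0,0,0,-0.84]
    - [0.0866,0.323,0,0,0,-1]
    - [0.0866,0.323,0,0,0,-1]

```text
time: 6.25
ee_pos: [0.5616, 0.1659, 0.4635]
eef_rot: [0.966, 0.259, 0.0, -0.0]
ft_force: [-4.4, 0.8, 2.4]
width: 0.0139
grip_force: 20.0
```

Run:
```python
from h import *
s=show(); C=np.array([.6455,.2137]); d=s['ee_pos'][:2]-C; print(np.hypot(*d), np.degrees(np.arctan2(-d[1],-d[0])))
```

```text
t 6.25 ee [0.5616 0.1659 0.4635] xaxis [0.866 0.501 0.   ] z [-0.     0.001 -1.   ] F [-4.4  0.8  2.4] T [ 0.49  0.68 -0.  ] w 0.0139 g 20.0 q [-0.32  0.22 -0.05  1.48  0.01  1.44 -1.42]
0.09659169909675723 29.656798006898214
```

Request:
play_rows:
  series:
    - [0.007,0.0945,0,0,0,-0.28]
    - [0.0276,0.187,0,0,0,-0.56]
    - [0.0615,0.275,0,0,0,-0.84]
    - [0.0866,0.323,0,0,0,-1]

```text
time: 6.65
ee_pos: [0.5969, 0.1309, 0.4634]
eef_rot: [0.865, 0.501, -0.001, -0.0]
ft_force: [-6.6, 0.9, 3.9]
width: 0.0137
grip_force: 20.0
```

Request:
play_rows:
  series:
    - [0.007,0.0945,0,0,0,-0.28]
    - [0.0206,0.162,0,0,0,-0.483]
    - [0.0206,0.162,0,0,0,-0.483]
    - [0.0206,0.162,0,0,0,-0.483]

```text
time: 7.05
ee_pos: [0.6191, 0.1216, 0.4634]
eef_rot: [0.798, 0.603, -0.001, -0.0]
ft_force: [-4.7, -1.2, 4.1]
width: 0.0139
grip_force: 20.0
```

Run:
```python
from h import *
s=show(); C=np.array([.6455,.2137]); d=s['ee_pos'][:2]-C; print(np.hypot(*d), np.degrees(np.arctan2(-d[1],-d[0])))
cv2.imwrite('pics/side1.png',cv2.resize(vision.camera('side')[165:300,190:300],None,fx=4.4,fy=4.4,interpolation=cv2.INTER_CUBIC))
cv2.imwrite('pics/w3.png',vision.camera('wrist'))
```

```text
t 7.05 ee [0.6191 0.1216 0.4634] xaxis [ 0.272  0.962 -0.001] z [-0.001 -0.    -1.   ] F [-4.7 -1.2  4.1] T [-0.12  1.11  0.08] w 0.0139 g 20.0 q [-0.2   0.33 -0.09  1.35  0.03  1.47 -0.56]
0.0958120575278268 73.98844522621056
```

Request:
play_rows:
  series:
    - [0,0,-0.058,0,0,0]
    - [0.007,-0.0945,-0.058,0,0,0.28]
    - [0.0276,-0.187,-0.058,0,0,0.56]
    - [0.0615,-0.275,-0.058,0,0,0.84]
    - [0.0866,-0.323,-0.058,0,0,1]

```text
time: 7.65
ee_pos: [0.5755, 0.148, 0.4718]
eef_rot: [0.927, 0.375, 0.0, -0.0]
ft_force: [4.9, 2.3, -4.2]
width: 0.0133
grip_force: 20.0
```

Run:
```python
from h import *
s=show()
a=[vision.camera('side')[165:300,190:300] for _ in [0]][0]
a=cv2.resize(a,None,fx=3.6,fy=3.6,interpolation=cv2.INTER_CUBIC); cv2.imwrite('pics/side2.png',a)
w=vision.camera('wrist');cv2.imwrite('pics/w4.png',w)
cv2.imwrite('pics/m1.png',np.hstack([a,cv2.resize(w,(396,486))]))
```

```text
t 7.65 ee [0.5755 0.148  0.4718] xaxis [0.719 0.695 0.001] z [ 0.001  0.    -1.   ] F [ 4.9  2.3 -4.2] T [ 0.46 -0.74 -0.08] w 0.0133 g 20.0 q [-0.28  0.24 -0.05  1.44  0.01  1.46 -1.14]
```

View pics/m1.png

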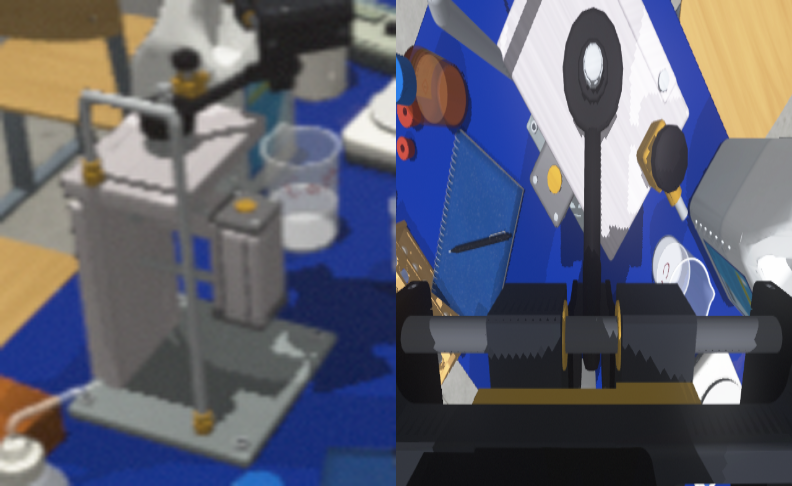

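Request:
play_rows:
  series:
    - [0.007,-0.0945,0,0,0,0.28]
    - [0.0276,-0.187,0,0,0,0.56]
    - [0.0615,-0.275,0,0,0,0.84]
    - [0.0866,-0.323,0,0,0,1]

```text
time: 8.15
ee_pos: [0.5517, 0.1911, 0.4718]
eef_rot: [0.992, 0.124, 0.001, 0.0]
ft_force: [3.4, -0.9, -4.6]
width: 0.0137
grip_force: 20.0
```

Request:
play_rows:
  series:
    - [0.007,-0.0945,0,0,0,0.28]
    - [0.0276,-0.187,0,0,0,0.56]
    - [0.0615,-0.275,0,0,0,0.84]
    - [0.0866,-0.323,0,0,0,1]
    - [0.0866,-0.323,0,0,0,1]

```text
time: 8.65
ee_pos: [0.5527, 0.2407, 0.4713]
eef_rot: [0.991, -0.135, 0.0, 0.001]
ft_force: [2.2, -1.6, -4.0]
width: 0.0139
grip_force: 20.0
```

Request:
play_rows:
  series:
    - [0,0,0.06,0,0,0]
    - [0,0,0.06,0,0,0]
    - [0,0,0.06,0,0,0]

```text
time: 8.95
ee_pos: [0.552, 0.2405, 0.4634]
eef_rot: [0.991, -0.134, 0.0, -0.001]
ft_force: [-0.8, 2.5, 0.9]
width: 0.0141
grip_force: 20.0
```

Run:
```python
from h import *
s=show(); C=np.array([.6455,.2137]); d=s['ee_pos'][:2]-C; print(np.hypot(*d), np.degrees(np.arctan2(-d[1],-d[0])))
```

```text
t 8.95 ee [0.552  0.2405 0.4634] xaxis [ 0.964 -0.266  0.001] z [ 0.001  0.001 -1.   ] F [-0.8  2.5  0.9] T [ 0.53  0.2  -0.2 ] w 0.0141 g 20.0 q [-0.48  0.26 -0.01  1.43  0.    1.45 -2.33]
0.09723275242285886 -16.00712121400116
```

Request:
play_rows:
  series:
    - [0.007,0.0945,0,0,0,-0.28]
    - [0.0276,0.187,0,0,0,-0.56]
    - [0.0615,0.275,0,0,0,-0.84]
    - [0.0866,0.323,0,0,0,-1]

```text
time: 9.35
ee_pos: [0.5515, 0.1898, 0.4634]
eef_rot: [0.992, 0.129, 0.0, -0.001]
ft_force: [-0.2, 4.9, 0.0]
width: 0.0138
grip_force: 20.0
```

Request:
play_rows:
  series:
    - [0.007,0.0945,0,0,0,-0.28]
    - [0.0276,0.187,0,0,0,-0.56]
    - [0.0615,0.275,0,0,0,-0.84]
    - [0.0866,0.323,0,0,0,-1]

```text
time: 9.75
ee_pos: [0.5763, 0.1463, 0.4631]
eef_rot: [0.924, 0.382, -0.0, -0.001]
ft_force: [-3.8, 3.9, 1.9]
width: 0.0138
grip_force: 20.0
```

Request:
play_rows:
  series:
    - [0.007,0.0945,0,0,0,-0.28]
    - [0.0276,0.187,0,0,0,-0.56]
    - [0.0615,0.275,0,0,0,-0.84]
    - [0.0866,0.323,0,0,0,-1]
    - [0.0866,0.323,0,0,0,-1]

```text
time: 10.25
ee_pos: [0.6197, 0.121, 0.4629]
eef_rot: [0.795, 0.606, -0.0, -0.001]
ft_force: [-4.7, 0.6, 3.2]
width: 0.0139
grip_force: 20.0
```

Run:
```python
from h import *
s=show(); C=np.array([.6455,.2137]); d=s['ee_pos'][:2]-C; print(np.hypot(*d), np.degrees(np.arctan2(-d[1],-d[0])))
```

```text
t 10.25 ee [0.6197 0.121  0.4629] xaxis [0.265 0.964 0.   ] z [-0.001  0.    -1.   ] F [-4.7  0.6  3.2] T [0.35 1.15 0.12] w 0.0139 g 20.0 q [-0.2   0.33 -0.09  1.35  0.03  1.47 -0.55]
0.09620200735927499 74.45130710331253
```

Request:
play_rows:
  series:
    - [0,0,-0.058,0,0,0]
    - [0.007,-0.0945,-0.058,0,0,0.28]
    - [0.0276,-0.187,-0.058,0,0,0.56]
    - [0.0615,-0.275,-0.058,0,0,0.84]
    - [0.0866,-0.323,-0.058,0,0,1]

```text
time: 10.75
ee_pos: [0.5755, 0.1476, 0.4716]
eef_rot: [0.927, 0.375, 0.001, 0.0]
ft_force: [4.6, 3.7, -3.8]
width: 0.0139
grip_force: 20.0
```

Request:
play_rows:
  series:
    - [0.007,-0.0945,0,0,0,0.28]
    - [0.0276,-0.187,0,0,0,0.56]
    - [0.0615,-0.275,0,0,0,0.84]
    - [0.0866,-0.323,0,0,0,1]

```text
time: 11.15
ee_pos: [0.5513, 0.1912, 0.4716]
eef_rot: [0.992, 0.122, 0.001, 0.0]
ft_force: [4.3, -0.1, -4.0]
width: 0.0143
grip_force: 20.0
```

Request:
play_rows:
  series:
    - [0.0055,-0.0844,0,0,0,0.25]
    - [0.0055,-0.0844,0,0,0,0.25]
    - [0.0055,-0.0844,0.06,0,0,0.25]
    - [0.0055,-0.0844,0.06,0,0,0.25]
    - [0.0055,-0.0844,0.06,0,0,0.25]

```text
time: 11.65
ee_pos: [0.5489, 0.2029, 0.4628]
eef_rot: [0.998, 0.061, 0.0, -0.0]
ft_force: [-2.8, 2.3, 3.4]
width: 0.0134
grip_force: 20.0
```

Request:
play_rows:
  series:
    - [0.007,0.0945,0,0,0,-0.28]
    - [0.0276,0.187,0,0,0,-0.56]
    - [0.0615,0.275,0,0,0,-0.84]
    - [0.0866,0.323,0,0,0,-1]

```text
time: 12.05
ee_pos: [0.568, 0.1557, 0.4627]
eef_rot: [0.948, 0.32, -0.0, -0.001]
ft_force: [-3.7, 3.4, 2.7]
width: 0.0135
grip_force: 20.0
```

Request:
play_rows:
  series:
    - [0.007,0.0945,0,0,0,-0.28]
    - [0.0276,0.187,0,0,0,-0.56]
    - [0.0615,0.275,0,0,0,-0.84]
    - [0.0866,0.323,0,0,0,-1]

```text
time: 12.45
ee_pos: [0.6077, 0.125, 0.4625]
eef_rot: [0.833, 0.554, -0.0, -0.001]
ft_force: [-6.0, 2.8, 3.9]
width: 0.0142
grip_force: 20.0
```

Request:
play_rows:
  series:
    - [0.0055,0.0844,0,0,0,-0.25]
    - [0.0055,0.0844,0,0,0,-0.25]
    - [0.0055,0.0844,0,0,0,-0.25]

```text
time: 12.75
ee_pos: [0.6191, 0.1212, 0.4626]
eef_rot: [0.797, 0.604, -0.0, -0.0]
ft_force: [-4.5, 0.6, 4.3]
width: 0.014
grip_force: 20.0
```

Run:
```python
from h import *
s=show(); C=np.array([.6455,.2137]); d=s['ee_pos'][:2]-C; print(np.hypot(*d), np.degrees(np.arctan2(-d[1],-d[0])))
w=vision.camera('wrist');cv2.imwrite('pics/w5.png',w)
```

```text
t 12.75 ee [0.6191 0.1212 0.4626] xaxis [ 0.271  0.962 -0.   ] z [-0.001 -0.    -1.   ] F [-4.5  0.6  4.3] T [0.06 1.02 0.17] w 0.014 g 20.0 q [-0.2   0.33 -0.09  1.35  0.03  1.47 -0.56]
0.0962106560140151 74.09258305222819
```

Request:
play_rows:
  series:
    - [0,0,-0.058,0,0,0]
    - [0.007,-0.0945,-0.058,0,0,0.28]
    - [0.0276,-0.187,-0.058,0,0,0.56]
    - [0.0492,-0.2475,-0.058,0,0,0.75]
    - [0.0492,-0.2475,-0.058,0,0,0.75]

```text
time: 13.3
ee_pos: [0.5851, 0.1392, 0.4712]
eef_rot: [0.899, 0.437, 0.0, 0.0]
ft_force: [3.9, 2.8, -3.8]
width: 0.0136
grip_force: 20.0
```

Request:
play_rows:
  series:
    - [0,0,0.06,0,0,0]
    - [0,0,0.06,0,0,0]
    - [0,0,0.06,0,0,0]

```text
time: 13.6
ee_pos: [0.5858, 0.1378, 0.4624]
eef_rot: [0.899, 0.439, -0.0, -0.0]
ft_force: [-4.9, -0.3, 4.2]
width: 0.0135
grip_force: 20.0
```

Request:
play_rows:
  series:
    - [0.007,0.0945,0,0,0,-0.28]
    - [0.0276,0.187,0,0,0,-0.56]
    - [0.0492,0.2475,0,0,0,-0.75]
    - [0.0492,0.2475,0,0,0,-0.75]
    - [0.0492,0.2475,0,0,0,-0.75]

```text
time: 14.1
ee_pos: [0.6197, 0.1208, 0.4623]
eef_rot: [0.796, 0.605, -0.0, -0.0]
ft_force: [-5.9, 1.1, 4.6]
width: 0.0135
grip_force: 20.0
```

Run:
```python
from h import *
s=show(); C=np.array([.6455,.2137]); d=s['ee_pos'][:2]-C; print(np.hypot(*d), np.degrees(np.arctan2(-d[1],-d[0])))
w=vision.camera('wrist');cv2.imwrite('pics/w6.png',w)
```

```text
t 14.1 ee [0.6197 0.1208 0.4623] xaxis [ 0.267  0.964 -0.   ] z [-0.001  0.    -1.   ] F [-5.9  1.1  4.6] T [0.22 1.16 0.2 ] w 0.0135 g 20.0 q [-0.2   0.33 -0.08  1.35  0.03  1.47 -0.55]
0.09637765441198079 74.4688696658019
```

Request:
play_rows:
  series:
    - [0,0,0,0,0,0]
    - [0,0,0,0,0,0]
    - [0,0,0,0,0,0]
    - [0,0,-0.33,0,0,0]
    - [0,0,-0.66,0,0,0]
  fingers: 0

```text
time: 14.65
ee_pos: [0.6196, 0.1208, 0.5611]
eef_rot: [0.796, 0.605, -0.002, -0.0]
ft_force: [1.1, 0.2, 0.3]
width: 0.0417
grip_force: 0.0
```

Request:
play_rows:
  series:
    - [0,-0.25,0,0,0,0.28]
    - [0,-0.55,0,0,0,0.56]
    - [0,-0.85,0,0,0,0.84]
    - [0,-1,0,0,0,1]
  fingers: 1

```text
time: 15.05
ee_pos: [0.4723, 0.1624, 0.562]
eef_rot: [0.926, 0.377, 0.001, 0.0]
ft_force: [0.5, 1.3, 0.9]
width: 0.0676
grip_force: 0.0
```

Request:
play_rows:
  series:
    - [0,0,0,0,0,0.28]
    - [0,0,0,0,0,0.56]
    - [0,0,0,0,0,0.84]
    - [0,0,0,0,0,1]
    - [0,0,0,0,0,1]

```text
time: 15.55
ee_pos: [0.4752, 0.1611, 0.5613]
eef_rot: [0.992, 0.125, 0.0, 0.0]
ft_force: [-0.4, 0.3, -0.6]
width: 0.0869
grip_force: 0.0
```

```bash
cat >> h.py <<'E'
def plan(tgt,tilt,yaw=0.):
    "tgt = grasp point; tilt deg from vertical pointing +x, tool x fwd/up; prints shift & turn shares"
    s=status.read_state(); M=R.from_quat(s['eef_rot'])
    T=R.from_euler('z',yaw)*R.from_euler('y',-tilt,degrees=True)*R.from_matrix(np.diag([1.,-1,-1]))
    tcp=np.array(tgt)-T.apply([0,0,r.grasp_offset])
    d=M.inv().apply(tcp-s['ee_pos'])/.15; w=np.degrees((M.inv()*T).as_rotvec())/30
    print('tcp',np.round(tcp,4),'shift',np.round(d,3),'turn',np.round(w,3))
E
python3 - <<'E'
from h import *
s=show(); C=np.array([.6455,.2137])
c=np.array([.5795,.2137,.174]); back=np.array([-np.sin(np.radians(40)),0,np.cos(np.radians(40))])
plan(c+.09*back,40); plan(c,40)
w=vision.camera('wrist');cv2.imwrite('pics/w7.png',w)
v=vision.camera('side');cv2.imwrite('pics/s7.png',v)
a=cv2.resize(v[165:300,190:300],None,fx=3.6,fy=3.6,interpolation=cv2.INTER_CUBIC)
cv2.imwrite('pics/m7.png',np.hstack([a,cv2.resize(w[:,200:600],(396,486))]))
E
```

```text
t 15.55 ee [0.4752 0.1611 0.5613] xaxis [0.969 0.249 0.   ] z [ 0. -0. -1.] F [-0.4  0.3 -0.6] T [0.04 0.11 0.08] w 0.0869 g 0.0 q [-0.33  0.03 -0.1   1.49  0.    1.62 -1.74]
tcp [0.4166 0.2137 0.3682] shift [-0.292 -0.437  1.287] turn [-0.167  1.325  0.46 ]
tcp [0.4744 0.2137 0.2992] shift [ 0.081 -0.341  1.747] turn [-0.167  1.325  0.46 ]
```

View pics/m7.png

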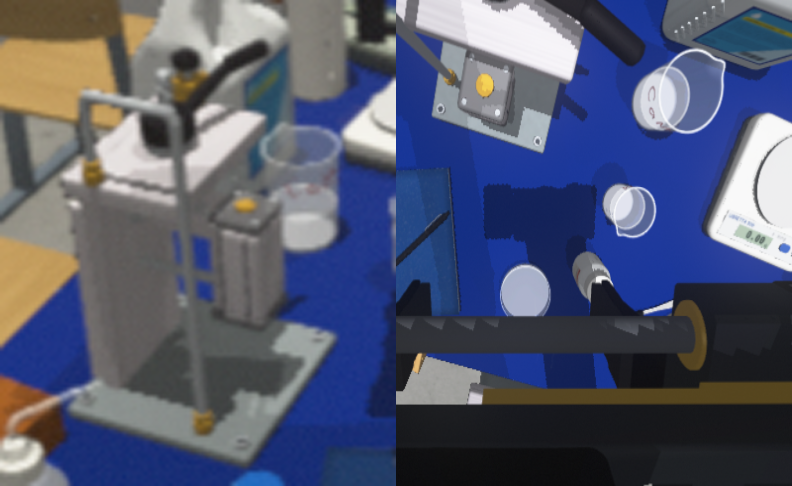

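Request:
play_rows:
  series:
    - [-0.2,-0.2,0,-0.03,0.25,0.09]
    - [-0.29,-0.43,0.2,-0.06,0.5,0.18]
    - [-0.29,-0.43,0.5,-0.09,0.75,0.27]
    - [-0.29,-0.43,0.8,-0.12,1,0.35]
    - [-0.29,-0.43,0.8,-0.12,1,0.35]

```text
time: 16.15
ee_pos: [0.4136, 0.2112, 0.4324]
eef_rot: [0.966, 0.034, 0.255, 0.002]
ft_force: [-1.4, -1.2, -1.7]
width: 0.0868
grip_force: 0.0
```

Run:
```python
from h import *
s=show()
c=np.array([.5795,.2137,.174]); back=np.array([-np.sin(np.radians(40)),0,np.cos(np.radians(40))])
plan(c+.09*back,40); plan(c,40)
w=vision.camera('wrist');cv2.imwrite('pics/w8.png',w)
p=[.6245,.2137,-.002]
P=[(-70,-25,204),(-70,25,204),(-20,25,204),(-20,-25,204),(-30,-77,250),(-30,77,250),(-99+0,0,297)]
u=proj('wrist',b2w(p,P),s['ee_pos'],s['eef_rot']); print(np.round(u))
for a in u: cv2.circle(w,tuple(int(round(x)) for x in a),2,(0,0,255),-1)
cv2.imwrite('pics/w8o.png',w)
```

```text
t 16.15 ee [0.4136 0.2112 0.4324] xaxis [0.867 0.066 0.493] z [ 0.493  0.013 -0.87 ] F [-1.4 -1.2 -1.7] T [-0.03  0.8  -0.01] w 0.0868 g 0.0 q [-0.37 -0.19 -0.27  2.    0.31  0.92 -2.29]
tcp [0.4166 0.2137 0.3682] shift [-0.193 -0.025  0.382] turn [-0.036  0.347  0.124]
tcp [0.4744 0.2137 0.2992] shift [-0.085 -0.01   0.972] turn [-0.036  0.347  0.124]
[[348. 196.]
 [285. 191.]
 [290. 133.]
 [350. 137.]
 [434. 127.]
 [209. 111.]
 [317. 198.]]
```

View pics/w8o.png

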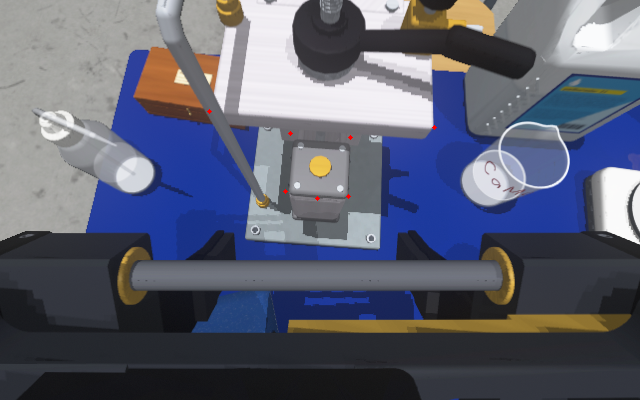

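Request:
play_rows:
  series:
    - [-0.1,0,0.2,-0.02,0.18,0.06]
    - [-0.193,-0.01,0.382,-0.036,0.347,0.124]
    - [-0.193,-0.01,0.382,-0.036,0.347,0.124]
    - [-0.193,-0.01,0.382,-0.036,0.347,0.124]

```text
time: 16.6
ee_pos: [0.4224, 0.2147, 0.3807]
eef_rot: [0.938, -0.003, 0.348, -0.004]
ft_force: [-0.6, -0.5, -0.1]
width: 0.087
grip_force: 0.0
```

Run:
```python
from h import *
s=show()
c=np.array([.5785,.2125,.174]); plan(c,40)
```

```text
t 16.6 ee [0.4224 0.2147 0.3807] xaxis [ 0.758 -0.008  0.652] z [ 0.652  0.005 -0.758] F [-0.6 -0.5 -0.1] T [ 0.07  0.84 -0.01] w 0.087 g 0.0 q [ 0.04 -0.17 -0.69  2.11  0.53  0.65 -2.59]
tcp [0.4734 0.2125 0.2992] shift [-0.096  0.019  0.633] turn [-0.009 -0.023 -0.016]
```

Request:
play_rows:
  series:
    - [0,0,-0.2,0,0,-0.2]
    - [0,0,-0.35,0,0,-0.45]
    - [0,0,-0.35,0,0,-0.73]
    - [0,0,-0.35,0,0,-1]

```text
time: 17.0
ee_pos: [0.3878, 0.2147, 0.4234]
eef_rot: [0.905, 0.242, 0.338, 0.087]
ft_force: [0.2, -0.3, -0.6]
width: 0.0869
grip_force: 0.0
```

Request:
play_rows:
  series:
    - [0,0,0,0,0,-0.28]
    - [0,0,0,0,0,-0.56]
    - [0,0,0,0,0,-0.84]
    - [0,0,0,0,0,-1]

```text
time: 17.4
ee_pos: [0.3881, 0.2146, 0.4225]
eef_rot: [0.812, 0.469, 0.303, 0.171]
ft_force: [-0.1, -0.3, -0.4]
width: 0.0872
grip_force: 0.0
```

Run:
```python
from h import *
show()
```

```text
t 17.4 ee [0.3881 0.2146 0.4225] xaxis [0.377 0.865 0.332] z [ 0.652  0.006 -0.758] F [-0.1 -0.3 -0.4] T [-0.03  0.78 -0.03] w 0.0872 g 0.0 q [-0.2  -0.28 -0.49  2.11  0.45  0.76 -1.48]
```

Works; continue the half turn.

Request:
play_rows:
  series:
    - [0,0,0,0,0,-0.28]
    - [0,0,0,0,0,-0.56]
    - [0,0,0,0,0,-0.84]
    - [0,0,0,0,0,-1]

```text
time: 17.8
ee_pos: [0.3881, 0.2144, 0.4224]
eef_rot: [0.663, 0.663, 0.248, 0.243]
ft_force: [-0.1, 0.1, -0.2]
width: 0.0867
grip_force: 0.0
```

Request:
play_rows:
  series:
    - [0,0,0,0,0,-0.28]
    - [0,0,0,0,0,-0.56]
    - [0,0,0,0,0,-0.84]
    - [0,0,0,0,0,-1]

```text
time: 18.2
ee_pos: [0.3882, 0.2143, 0.4224]
eef_rot: [0.469, 0.812, 0.177, 0.299]
ft_force: [-0.5, 0.2, -0.3]
width: 0.087
grip_force: 0.0
```

Request:
play_rows:
  series:
    - [0,0,0,0,0,-0.28]
    - [0,0,0,0,0,-0.56]
    - [0,0,0,0,0,-0.84]
    - [0,0,0,0,0,-1]

```text
time: 18.6
ee_pos: [0.3882, 0.2143, 0.4224]
eef_rot: [0.243, 0.906, 0.093, 0.335]
ft_force: [0.5, 0.4, -0.6]
width: 0.0868
grip_force: 0.0
```

Request:
play_rows:
  series:
    - [0,0,0,0,0,-0.28]
    - [0,0,0,0,0,-0.56]
    - [0,0,0,0,0,-0.84]
    - [0,0,0,0,0,-1]
    - [0,0,0,0,0,-1]

```text
time: 19.1
ee_pos: [0.388, 0.2143, 0.4218]
eef_rot: [0.003, 0.938, 0.004, 0.348]
ft_force: [0.1, 0.2, -0.3]
width: 0.0868
grip_force: 0.0
```

```bash
sed -i 's/np.diag(\[1.,-1,-1\])/np.diag([-1.,1,-1])/' h.py
python3 - <<'E'
from h import *
s=show()
c=np.array([.5785,.2125,.174]); back=np.array([-np.sin(np.radians(40)),0,np.cos(np.radians(40))])
plan(c+.06*back,40); plan(c,40)
E
```

```text
t 19.1 ee [0.388  0.2143 0.4218] xaxis [-0.758  0.008 -0.652] z [ 0.652  0.006 -0.758] F [ 0.1  0.2 -0.3] T [0.11 0.71 0.03] w 0.0868 g 0.0 q [-0.52 -0.27 -0.22  2.13  0.57  0.8   0.51]
tcp [0.4348 0.2125 0.3452] shift [ 0.096 -0.016  0.591] turn [ 0.012  0.023 -0.015]
tcp [0.4734 0.2125 0.2992] shift [ 0.101 -0.018  0.991] turn [ 0.012  0.023 -0.015]
```

Request:
play_rows:
  series:
    - [0.05,-0.01,0.25,0.01,0.02,-0.015]
    - [0.096,-0.016,0.5,0.01,0.02,-0.015]
    - [0.096,-0.016,0.59,0.01,0.02,-0.015]
    - [0.096,-0.016,0.59,0.01,0.02,-0.015]

```text
time: 19.5
ee_pos: [0.435, 0.2115, 0.3412]
eef_rot: [0.002, 0.94, -0.001, 0.341]
ft_force: [0.2, -0.1, -0.4]
width: 0.0874
grip_force: 0.0
```

Run:
```python
from h import *
s=show()
c=np.array([.5785,.2125,.174]); plan(c,40)
w=vision.camera('wrist')
v=vision.camera('side')
a=cv2.resize(v[140:300,190:330],None,fx=3.4,fy=3.4,interpolation=cv2.INTER_CUBIC)
cv2.imwrite('pics/m9.png',a)
p=[.6245,.2137,-.002]; print(np.round(((proj('side',np.array([[.5785,.2125,.174],[.5785-.07,.2125,.174+.083]]))-[190,140])*3.4)))
```

```text
t 19.5 ee [0.435  0.2115 0.3412] xaxis [-0.767  0.003 -0.642] z [ 0.642 -0.003 -0.767] F [ 0.2 -0.1 -0.4] T [ 0.12  0.78 -0.05] w 0.0874 g 0.0 q [-0.47 -0.09 -0.21  2.16  0.72  0.63  0.38]
tcp [0.4734 0.2125 0.2992] shift [-0.017  0.007  0.379] turn [-0.005 -0.003 -0.006]
[[230. 304.]
 [298. 242.]]
```

View pics/m9.png

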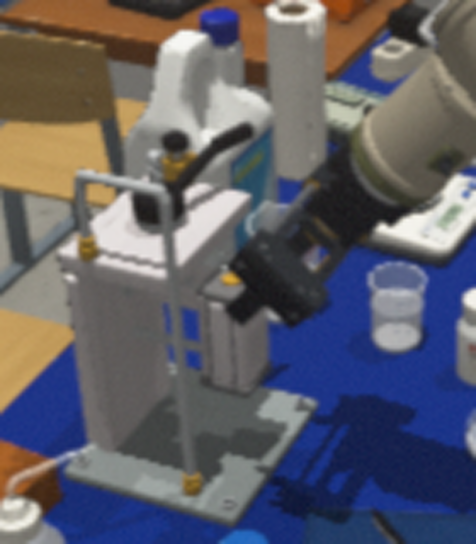

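Request:
play_rows:
  series:
    - [-0.01,0.005,0.15,0,0,0]
    - [-0.01,0.005,0.28,0,0,0]
    - [-0.01,0.005,0.37,0,0,0]
    - [-0.01,0.005,0.37,0,0,0]

```text
time: 20.0
ee_pos: [0.4706, 0.2127, 0.2998]
eef_rot: [0.001, 0.94, 0.0, 0.342]
ft_force: [-0.5, -0.0, -0.1]
width: 0.087
grip_force: 0.0
```

Request:
play_rows:
  series:
    - [0,0,0,0,0,0]
    - [0,0,0,0,0,0]
    - [0,0,0,0,0,0]
    - [0,0,0,0,0,0]
  fingers: -1
  squeeze: 25

```text
time: 20.4
ee_pos: [0.4697, 0.2127, 0.2997]
eef_rot: [-0.0, 0.94, 0.0, 0.342]
ft_force: [0.6, -0.5, 0.8]
width: 0.0624
grip_force: 0.0
```

Run:
```python
from h import *
s=show(); plan([.5785,.2125,.174],40)
```

```text
t 20.4 ee [0.4697 0.2127 0.2997] xaxis [-0.766 -0.    -0.643] z [ 0.643  0.001 -0.766] F [ 0.6 -0.5  0.8] T [0.13 0.76 0.04] w 0.0624 g 0.0 q [-0.45  0.04 -0.19  2.14  0.86  0.54  0.27]
tcp [0.4734 0.2125 0.2992] shift [-0.017 -0.002  0.018] turn [0.002 0.001 0.   ]
```

Request:
play_rows:
  series:
    - [0,0,0,0,0,0]
    - [0,0,0,0,0,0]
    - [0,0,0,0,0,0]
    - [0,0,0,0,0,0]
  squeeze: 40

```text
time: 20.8
ee_pos: [0.4698, 0.2125, 0.2991]
eef_rot: [-0.0, 0.94, 0.0, 0.342]
ft_force: [-3.8, -1.2, 2.9]
width: 0.0498
grip_force: 39.9
```

Run:
```python
from h import *
s=show()
# world shifts -> tool
M=R.from_quat(s['eef_rot'])
for n,d in [('fwd+x 10',(.01,0,0)),('up10',(0,0,.01)),('-x10',(-.01,0,0))]: print(n,np.round(M.inv().apply(d)/.15,3))
```

```text
t 20.8 ee [0.4698 0.2125 0.2991] xaxis [-0.766 -0.    -0.643] z [ 0.643  0.    -0.766] F [-3.8 -1.2  2.9] T [ 0.07  0.83 -0.27] w 0.0498 g 39.9 q [-0.45  0.04 -0.19  2.14  0.86  0.54  0.27]
fwd+x 10 [-0.051 -0.     0.043]
up10 [-0.043  0.    -0.051]
-x10 [ 0.051  0.    -0.043]
```

Request:
play_rows:
  series:
    - [-0.01,0,0.009,0,0,0]
    - [-0.07,0,-0.003,0,0.083,0]
    - [-0.123,0,-0.015,0,0.167,0]
    - [-0.24,0,-0.032,0,0.333,0]
    - [-0.24,0,-0.032,0,0.333,0]

```text
time: 21.3
ee_pos: [0.4958, 0.2126, 0.3273]
eef_rot: [0.001, 0.966, 0.001, 0.259]
ft_force: [0.7, 0.8, -3.2]
width: 0.0497
grip_force: 40.0
```

Run:
```python
from h import *
s=show()
M=R.from_quat(s['eef_rot'])
for n,d in [('up',(0,0,.0145)),('fwd',(-.05,0,.0145))]: print(n,np.round(M.inv().apply(d)/.15,3))
for c in ['side','scene']:
    vision.camera(c); print([(np.round(d['point'],4),round(d['conf'],2)) for d in spotter.boxes_of(c,'cartridge')[:2]])
```

```text
t 21.3 ee [0.4958 0.2126 0.3273] xaxis [-0.866  0.002 -0.5  ] z [ 0.5    0.002 -0.866] F [ 0.7  0.8 -3.2] T [ 0.1   0.73 -0.03] w 0.0497 g 40.0 q [-0.4   0.07 -0.18  1.99  0.47  0.68  0.68]
up [-0.048  0.    -0.084]
fwd [ 0.24  0.   -0.25]
[(array([ 0.5531, -0.4289,  0.0549]), 0.64), (array([0.5597, 0.2355, 0.139 ]), 0.52)]
[]
```

Request:
play_rows:
  series:
    - [-0.02,0,-0.035,0,0,0]
    - [-0.048,0,-0.084,0,0,0]
    - [-0.048,0,-0.084,0,0,0]
    - [-0.048,0,-0.084,0,0,0]

```text
time: 21.9
ee_pos: [0.4941, 0.2127, 0.3405]
eef_rot: [-0.0, 0.966, 0.0, 0.259]
ft_force: [-0.1, -0.5, -4.3]
width: 0.0499
grip_force: 40.0
```

Run:
```python
from h import *
s=show()
```

```text
t 21.9 ee [0.4941 0.2127 0.3405] xaxis [-0.866 -0.    -0.5  ] z [ 0.5    0.001 -0.866] F [-0.1 -0.5 -4.3] T [0.08 0.9  0.  ] w 0.0499 g 40.0 q [-0.4   0.05 -0.18  1.98  0.45  0.71  0.71]
```

Request:
play_rows:
  series:
    - [0.029,0,-0.017,0,0,0]
    - [0.058,0,-0.033,0,0,0]
    - [0.087,0,-0.05,0,0,0]
    - [0.116,0,-0.067,0,0,0]

```text
time: 22.3
ee_pos: [0.4736, 0.2126, 0.3402]
eef_rot: [-0.0, 0.966, 0.0, 0.259]
ft_force: [0.3, -0.1, -3.8]
width: 0.0496
grip_force: 40.0
```

Request:
play_rows:
  series:
    - [0.116,0,-0.067,0,0,0]
    - [0.23,0,-0.133,0,0,0]
    - [0.35,0,-0.2,0,0,0]
    - [0.35,0,-0.2,0,0,0]

```text
time: 22.7
ee_pos: [0.4116, 0.2128, 0.3399]
eef_rot: [-0.001, 0.966, 0.0, 0.259]
ft_force: [-0.2, 0.7, -3.2]
width: 0.0497
grip_force: 40.0
```

Run:
```python
from h import *
s=show()
```

```text
t 22.7 ee [0.4116 0.2128 0.3399] xaxis [-0.866 -0.002 -0.5  ] z [ 0.5    0.001 -0.866] F [-0.2  0.7 -3.2] T [ 0.13  0.93 -0.03] w 0.0497 g 40.0 q [-0.44 -0.11 -0.24  2.13  0.45  0.74  0.61]
```

```bash
cat > bal.py <<'E'
from h import *
import itertools
ee7=np.array([.4752,.1611,.5613]);q7=R.from_matrix(np.c_[[.969,.249,0],[.249,-.969,0],[0,0,-1]]).as_quat()
def seg(f,seed):
    h=cv2.cvtColor(cv2.imread(f),cv2.COLOR_BGR2HSV); m=((h[...,1]<110)&(h[...,2]>70)).astype(np.uint8)
    n,l,st,ce=cv2.connectedComponentsWithStats(m,connectivity=4); i=l[seed[1],seed[0]]; print(f,seed,i,st[i],np.round(ce[i],1)); return l==i
E
python3 - <<'E'
from bal import *
c0=np.array([[.565,-.24,.046],[.565,-.24,.046]])
for c,f in [('scene','scene0'),('side','side0'),('wrist','w7')]:
    u=proj(c,c0,ee7,q7)[0]; print(c,u)
    u=np.clip(np.round(u).astype(int),[0,0],[635,395])
    seg(f'pics/{f}.png',u)
for c in ['scene','side']:
    vision.camera(c)
    for n in ['balance','pan_center']:
        print(c,n,[(np.round(d['point'],4).tolist(),round(d['conf'],2)) for d in spotter.boxes_of(c,n)[:2]])
    m=[d['pixels'] for d in spotter.regions_of(c,'balance')[:1]]
    if m: y,x=np.where(m[0]); print(x.min(),x.max(),y.min(),y.max(),m[0].sum()); np.save(f'm_{c}.npy',m[0])
E
```

```text
scene [386.87739348 243.95016833]
pics/scene0.png [387 244] 20 [ 362  221   63  102 3379] [395.5 268.2]
side [312.00625894 197.75906556]
pics/side0.png [312 198] 1 [     0      0    640    400 193416] [321.7 179. ]
wrist [581.58206424 169.52825657]
pics/w7.png [582 170] 12 [  513    93   127   131 11777] [581.8 158.2]
scene balance [([0.566, -0.265, 0.036], 0.83), ([0.5055, 0.2024, 0.1652], 0.51)]
scene pan_center [([0.5693, -0.2666, 0.0348], 0.56)]
363 422 224 276 1826
side balance [([0.5124, -0.2229, 0.0279], 0.7)]
side pan_center [([0.513, -0.2221, 0.0272], 0.78)]
263 284 200 233 298
```

```bash
cat >> bal.py <<'E'
from scipy.optimize import minimize
box=np.array([(sx*86,sy*88,z) for sx in(-1,1) for sy in (-1,1) for z in (3,43)])
def sil(c,p):
    u=proj(c,b2w(p,box),ee7,q7); h=cv2.convexHull(np.float32(u)); m=np.zeros((400*4,640*4),np.uint8)
    cv2.fillConvexPoly(m,np.int32(np.round((h+.5)*4)),1); return cv2.resize(m.astype(np.float32),(640,400),interpolation=cv2.INTER_AREA),u
def iou(c,p,m):
    s=sil(c,p)[0]; a=np.minimum(s,m).sum(); return a/np.maximum(s,m).sum()
E
python3 - <<'E'
from bal import *
mw=seg('pics/w7.png',(582,170)).astype(np.float32); mw=cv2.morphologyEx(mw,cv2.MORPH_CLOSE,np.ones((15,15)))
ms=np.load('m_scene.npy').astype(np.float32)
for name,w in [('both',(1,1)),('wrist',(0,1)),('scene',(1,0))]:
    f=lambda p:-(w[0]*iou('scene',p,ms)+w[1]*iou('wrist',p,mw))
    best=min((minimize(f,[.565,-.245,y0],method='Nelder-Mead',options=dict(initial_simplex=np.array([.565,-.245,y0])+np.array([[0,0,0],[.02,0,0],[0,.02,0],[0,0,.1]]))) for y0 in (-.4,-.15,.15,.4)),key=lambda s:s.fun)
    p=best.x; print(name,p,iou('scene',p,ms),iou('wrist',p,mw))
    u=sil('side',p)[1]; print(' side bbox',u.min(0),u.max(0),'obs 285 335 186 217')
E
```

```text
pics/w7.png (582, 170) 12 [  513    93   127   131 11777] [581.8 158.2]
both [ 0.57916176 -0.26123224 -0.05854917] 0.86126995 0.9306395
 side bbox [283.08933485 182.61895555] [336.71791768 218.2345959 ] obs 285 335 186 217
wrist [ 0.57912809 -0.26101677 -0.0640108 ] 0.8576545 0.9307396
 side bbox [283.02488946 182.61871756] [336.77615125 218.29307464] obs 285 335 186 217
scene [ 0.57945587 -0.25944087 -0.07470775] 0.86448103 0.92546976
 side bbox [282.70086009 182.71461908] [336.72445598 218.53177088] obs 285 335 186 217
```

```bash
cat > pan.py <<'E'
from bal import *
p=[.5792,-.2608,-.061]; t=np.linspace(0,2*np.pi,120,endpoint=False)
def prof(c,img,d,rads,ee=ee7,q=q7):
    out=[]
    for rr in rads:
        P=np.c_[d[0]+rr*np.cos(t),d[1]+rr*np.sin(t),0*t+46]; u=proj(c,b2w(p,P),ee,q).astype(np.float32)
        v=cv2.remap(img,u[:,0].copy(),u[:,1].copy(),cv2.INTER_LINEAR,borderValue=-1)[:,0]; out.append(v)
    return np.array(out)
def score(c,img,d,ee=ee7,q=q7):
    a=prof(c,img,d,[57,62],ee,q); ok=(a>=0).all(0); return np.mean((a[0]-a[1])[ok]),np.mean(np.abs(a[0]-a[1])[ok])
E
python3 - <<'E'
from pan import *
for c,f in [('wrist','w7'),('scene','scene0'),('side','side0')]:
    img=cv2.imread(f'pics/{f}.png',0).astype(np.float32)
    g=[(abs(score(c,img,(dx,dy))[0]),score(c,img,(dx,dy))[0],dx,dy) for dx in range(-20,31,2) for dy in range(-14,15,2)]
    g.sort(reverse=True); print(c,[tuple(np.round(x[1:],1)) for x in g[:6]])
    d=g[0][2:]; print(np.round(np.nanmean(prof(c,img,d,range(40,76,3)),1)))
img=cv2.imread('pics/w7.png',0).astype(np.float32)
# line profile along balance x axis
xs=np.arange(-90,95,5); u=proj('wrist',b2w(p,np.c_[xs,0*xs-0,0*xs+46]),ee7,q7).astype(np.float32); print(np.c_[xs,u[:,0],cv2.remap(img,u[:,0].copy(),u[:,1].copy(),1)[:,0]].astype(int).tolist())
E
```

```text
Traceback (most recent call last):
  File "pan.py", line 10, in score
    a=prof(c,img,d,[57,62],ee,q); ok=(a>=0).all(0); return np.mean((a[0]-a[1])[ok]),np.mean(np.abs(a[0]-a[1])[ok])
  File "pan.py", line 6, in prof
    P=np.c_[d[0]+rr*np.cos(t),d[1]+rr*np.sin(t),0*t+46]; u=proj(c,b2w(p,P),ee,q).astype(np.float32)
                                                           ~~~~^^^^^^^^^^^^^^^^^
  File "h.py", line 6, in proj
    k=vision.calibration(c); K=np.array([[k['fx'],0,k['cx']],[0,k['fy'],k['cy']],[0,0,1]])
ValueError: time passes only in moves, steps and waits
```

```bash
sed -i 's/^def proj/CAL={c:vision.calibration(c) for c in ("scene","side","wrist")}\ndef proj/; s/k=vision.calibration(c);/k=CAL[c];/' h.py
python3 - <<'E'
from pan import *
for c,f in [('wrist','w7'),('scene','scene0'),('side','side0')]:
    img=cv2.imread(f'pics/{f}.png',0).astype(np.float32)
    g=[(abs(score(c,img,(dx,dy))[0]),score(c,img,(dx,dy))[0],dx,dy) for dx in range(-20,31,2) for dy in range(-14,15,2)]
    g.sort(reverse=True); print(c,[tuple(np.round(x[1:],1)) for x in g[:6]])
    d=g[0][2:]; print(np.round(np.nanmean(prof(c,img,d,range(40,76,3)),1)))
img=cv2.imread('pics/w7.png',0).astype(np.float32)
xs=np.arange(-90,95,5); u=proj('wrist',b2w(p,np.c_[xs,0*xs-0,0*xs+46]),ee7,q7).astype(np.float32); print(np.c_[xs,u[:,0],cv2.remap(img,u[:,0].copy(),u[:,1].copy(),1)[:,0]].astype(int).tolist())
E
```

```text
wrist [(np.float64(67.5), np.float64(22.0), np.float64(2.0)), (np.float64(66.7), np.float64(24.0), np.float64(2.0)), (np.float64(56.4), np.float64(24.0), np.float64(4.0)), (np.float64(-53.2), np.float64(20.0), np.float64(8.0)), (np.float64(50.8), np.float64(22.0), np.float64(0.0)), (np.float64(50.4), np.float64(22.0), np.float64(4.0))]
[238. 237. 237. 237. 237. 215. 205. 150. 149. 168. 167. 163.]
scene [(np.float64(11.7), np.float64(26.0), np.float64(4.0)), (np.float64(11.7), np.float64(26.0), np.float64(6.0)), (np.float64(11.5), np.float64(28.0), np.float64(4.0)), (np.float64(11.4), np.float64(28.0), np.float64(2.0)), (np.float64(11.3), np.float64(28.0), np.float64(6.0)), (np.float64(11.3), np.float64(26.0), np.float64(2.0))]
[203. 203. 203. 202. 201. 197. 192. 184. 179. 178. 179. 179.]
side [(np.float64(26.6), np.float64(20.0), np.float64(0.0)), (np.float64(26.5), np.float64(20.0), np.float64(-4.0)), (np.float64(26.4), np.float64(20.0), np.float64(2.0)), (np.float64(26.4), np.float64(22.0), np.float64(-4.0)), (np.float64(26.2), np.float64(20.0), np.float64(-2.0)), (np.float64(26.2), np.float64(22.0), np.float64(-2.0))]
[227. 227. 227. 226. 225. 219. 208. 192. 174. 161. 153. 151.]
[[-90, 569, 71], [-85, 570, 143], [-80, 572, 246], [-75, 573, 239], [-70, 575, 241], [-65, 576, 240], [-60, 578, 231], [-55, 580, 223], [-50, 581, 241], [-45, 583, 242], [-40, 584, 247], [-35, 586, 236], [-30, 588, 237], [-25, 589, 237], [-20, 591, 238], [-15, 592, 238], [-10, 594, 238], [-5, 596, 237], [0, 597, 238], [5, 599, 238], [10, 601, 238], [15, 603, 238], [20, 604, 237], [25, 606, 237], [30, 608, 237], [35, 609, 237], [40, 611, 237], [45, 613, 237], [50, 615, 237], [55, 616, 237], [60, 618, 237], [65, 620, 237], [70, 622, 237], [75, 623, 236], [80, 625, 237], [85, 627, 79], [90, 629, 78]]
```

Request:
play_rows:
  series:
    - [-0.15,0,-0.26,0,-0.16,0]
    - [-0.3,0,-0.52,0,-0.333,0]
    - [-0.333,0,-0.577,0,-0.333,0]
    - [-0.333,0,-0.577,0,-0.333,0]

```text
time: 23.5
ee_pos: [0.4138, 0.2127, 0.4417]
eef_rot: [0.0, 0.939, 0.001, 0.343]
ft_force: [0.2, 0.5, -4.5]
width: 0.0499
grip_force: 40.0
```

Run:
```python
from h import *
s=show()
def ray(c,u,z):
    k=CAL[c];K=np.array([[k['fx'],0,k['cx']],[0,k['fy'],k['cy']],[0,0,1]])
    Rm=cv2.Rodrigues(k['rvec'])[0]; C=-Rm.T@k['tvec']; n=cv2.undistortPoints(np.float32([[u]]),K,k['D'])[0,0]; d=Rm.T@np.r_[n,1]
    return np.round(C+d*(z-C[2])/d[2],3)
print('roll top scene',[ray('scene',(452,200),z) for z in (.2,.25,.28)],'base scene',ray('scene',(440,241),0),'base side',ray('side',(277,191),0))
print('jug base side', ray('side',(232,205),0), 'device', ray('scene',(460,255),.03))
for z in (.30,): plan([.4116+.105+0,-.15,s['ee_pos'][2]-.125],40)
plan([.5967,-.26,.226],40); plan([.5967,-.26,.126],40)
```

```text
t 23.5 ee [0.4138 0.2127 0.4417] xaxis [-0.765  0.001 -0.644] z [ 0.644  0.002 -0.765] F [ 0.2  0.5 -4.5] T [0.09 1.29 0.02] w 0.0499 g 40.0 q [-0.43 -0.23 -0.25  2.05  0.52  0.81  0.61]
roll top scene [array([ 0.795, -0.331,  0.2  ]), array([ 0.754, -0.347,  0.25 ]), array([ 0.729, -0.357,  0.28 ])] base scene [ 0.754 -0.358  0.   ] base side [ 0.761 -0.312  0.   ]
jug base side [ 0.887 -0.129  0.   ] device [ 0.738 -0.456  0.03 ]
tcp [ 0.4115 -0.15    0.4419] shift [ 0.009 -2.418 -0.016] turn [ 0.004  0.004 -0.002]
tcp [ 0.4916 -0.26    0.3512] shift [-0.011 -3.153  0.789] turn [ 0.004  0.004 -0.002]
tcp [ 0.4916 -0.26    0.2512] shift [ 0.418 -3.155  1.298] turn [ 0.004  0.004 -0.002]
```

Request:
play_rows:
  series:
    - [0,-0.25,0,0,0,0]
    - [0,-0.55,0,0,0,0]
    - [0,-0.8,0,0,0,0]
    - [0,-1,0,0,0,0]

```text
time: 23.9
ee_pos: [0.4134, 0.06, 0.4374]
eef_rot: [0.001, 0.94, -0.0, 0.34]
ft_force: [0.9, 0.2, -3.6]
width: 0.0496
grip_force: 40.0
```

Request:
play_rows:
  series:
    - [0,-0.3,0,0,0,0]
    - [0,-0.6,0,0,0,0]
    - [0,-0.85,0,0,0,0]
    - [0,-1,0,0,0,0]

```text
time: 24.3
ee_pos: [0.4132, -0.0903, 0.4376]
eef_rot: [0.001, 0.94, -0.0, 0.34]
ft_force: [1.0, 0.4, -3.5]
width: 0.0497
grip_force: 40.0
```

Request:
play_rows:
  series:
    - [-0.1,-0.25,0.1,0,0,0]
    - [-0.15,-0.5,0.25,0,0,0]
    - [-0.15,-0.8,0.4,0,0,0]
    - [-0.1,-1,0.5,0,0,0]
    - [-0.1,-1,0.5,0,0,0]

```text
time: 24.8
ee_pos: [0.4711, -0.2441, 0.3881]
eef_rot: [0.005, 0.941, -0.002, 0.339]
ft_force: [-1.0, 0.5, -3.6]
width: 0.0497
grip_force: 40.0
```

Run:
```python
from h import *
s=show()
plan([.5967,-.26,.156],40); plan([.5967,-.26,.126],40)
```

```text
t 24.8 ee [ 0.4711 -0.2441  0.3881] xaxis [-0.77   0.009 -0.638] z [ 0.638 -0.007 -0.77 ] F [-1.   0.5 -3.6] T [0.22 1.28 0.13] w 0.0497 g 40.0 q [-0.73 -0.26  1.11  2.05 -0.07  0.57  2.05]
tcp [ 0.4916 -0.26    0.2812] shift [ 0.348 -0.104  0.637] turn [-0.014 -0.012 -0.016]
tcp [ 0.4916 -0.26    0.2512] shift [ 0.476 -0.104  0.791] turn [-0.014 -0.012 -0.016]
```

Request:
play_rows:
  series:
    - [0.1,-0.03,0.2,0,0,0]
    - [0.2,-0.06,0.4,-0.014,-0.012,-0.016]
    - [0.3,-0.09,0.58,-0.014,-0.012,-0.016]
    - [0.348,-0.104,0.637,-0.014,-0.012,-0.016]
    - [0.348,-0.104,0.637,-0.014,-0.012,-0.016]

```text
time: 25.3
ee_pos: [0.4722, -0.2281, 0.3049]
eef_rot: [-0.001, 0.941, -0.006, 0.339]
ft_force: [0.0, 0.8, -3.2]
width: 0.0497
grip_force: 40.0
```

Run:
```python
from h import *
s=show()
plan([.5967,-.26,.136],40); plan([.5967,-.26,.126],40)
v=vision.camera('side'); cv2.imwrite('pics/s10.png',v); print([(np.round(d['point'],4),round(d['conf'],2)) for d in spotter.boxes_of('side','cartridge')[:2]])
v=vision.camera('scene'); cv2.imwrite('pics/c10.png',v); print([(np.round(d['point'],4),round(d['conf'],2)) for d in spotter.boxes_of('scene','cartridge')[:2]])
for c in ('side','scene'):
    d=spotter.regions_of(c,'cartridge')
    if d:
        m=d[0]['pixels'];y,x=np.where(m);print(c,x.min(),x.max(),y.min(),y.max(),m.sum(),x.mean(),y.mean())
    C=np.array([(x,y,z) for x in(-25,25) for y in(-25,25) for z in(76,186)]); u=proj(c,b2w([.6013,-.26,0],C)); print(u.min(0),u.max(0),u.mean(0))
```

```text
t 25.3 ee [ 0.4722 -0.2281  0.3049] xaxis [-0.77  -0.006 -0.638] z [ 0.638 -0.011 -0.77 ] F [ 0.   0.8 -3.2] T [ 0.16  1.2  -0.03] w 0.0497 g 40.0 q [-0.86 -0.02  1.34  2.16 -0.68  0.44  2.6 ]
tcp [ 0.4916 -0.26    0.2612] shift [ 0.088 -0.209  0.309] turn [-0.02  -0.011  0.011]
tcp [ 0.4916 -0.26    0.2512] shift [ 0.13  -0.208  0.36 ] turn [-0.02  -0.011  0.011]
[(array([ 0.5905, -0.2086,  0.1583]), 0.65), (array([ 0.5522, -0.4261,  0.0516]), 0.19)]
[(array([ 0.6265, -0.2335,  0.2064]), 0.72), (array([0.6466, 0.2072, 0.1231]), 0.68)]
side 291 315 161 189 277 304.8158844765343 175.75090252707582
[297.979268  160.7826999] [313.81328468 191.56824592] [305.83610419 176.01053486]
scene 392 410 203 215 139 401.9136690647482 208.69064748201438
[388.75552175 212.24841168] [412.08901766 245.19525598] [400.16877517 228.75829767]
```

Request:
play_rows:
  series:
    - [-0.1,0,-0.12,0.1,0,0.13]
    - [-0.2,0,-0.24,0.27,0,0.32]
    - [-0.2,0,-0.24,0.4,0,0.48]
    - [-0.2,0,-0.24,0.53,0,0.64]
    - [-0.2,0,-0.24,0.53,0,0.64]

```text
time: 26.1
ee_pos: [0.4728, -0.2312, 0.3538]
eef_rot: [0.158, 0.928, -0.06, 0.333]
ft_force: [-0.8, 0.1, -4.2]
width: 0.0497
grip_force: 40.0
```

Run:
```python
from h import *
s=show(); y=np.radians(-25)
plan([.5971,-.2581,.19],40,y); plan([.5971,-.2581,.126],40,y)
```

```text
t 26.1 ee [ 0.4728 -0.2312  0.3538] xaxis [-0.728  0.252 -0.637] z [ 0.599 -0.217 -0.771] F [-0.8  0.1 -4.2] T [ 0.47  1.2  -0.08] w 0.0497 g 40.0 q [-0.38 -0.11  0.73  2.12  0.15  0.42  1.49]
tcp [ 0.5019 -0.2137  0.3152] shift [0.052 0.176 0.289] turn [ 0.109 -0.014  0.151]
tcp [ 0.5019 -0.2137  0.2512] shift [0.324 0.179 0.618] turn [ 0.109 -0.014  0.151]
```

Request:
play_rows:
  series:
    - [0.02,0.08,0.1,0.05,-0.007,0.075]
    - [0.052,0.176,0.2,0.109,-0.014,0.151]
    - [0.052,0.176,0.289,0.109,-0.014,0.151]
    - [0.052,0.176,0.289,0.109,-0.014,0.151]

```text
time: 26.5
ee_pos: [0.5019, -0.2128, 0.3126]
eef_rot: [0.201, 0.919, -0.074, 0.332]
ft_force: [-1.0, -0.5, -4.0]
width: 0.0497
grip_force: 40.0
```

Run:
```python
from h import *
s=show(); y=np.radians(-25)
plan([.5971,-.2581,.136],40,y); plan([.5971,-.2581,.126],40,y)
C=np.array([(x,yy,z) for x in(-25,25) for yy in(-25,25) for z in(0,110)])
G=s['ee_pos']+R.from_quat(s['eef_rot']).apply([0,0,r.grasp_offset]); print('G',G)
for c in ('side','scene'):
    v=vision.camera(c); cv2.imwrite(f'pics/{c}11.png',v)
    print([(np.round(d['point'],4).tolist(),round(d['conf'],2)) for d in spotter.boxes_of(c,'cartridge')[:2]])
    d=spotter.regions_of(c,'cartridge')
    if d:
        m=d[0]['pixels'];yy,x=np.where(m);print(c,x.min(),x.max(),yy.min(),yy.max(),m.sum())
    B=b2w([G[0]+.0042,G[1]-.0019,y],C)+[0,0,G[2]-.08]; u=proj(c,B); print(u.min(0),u.max(0))
```

```text
t 26.5 ee [ 0.5019 -0.2128  0.3126] xaxis [-0.699  0.32  -0.639] z [ 0.58  -0.269 -0.769] F [-1.  -0.5 -4. ] T [ 0.57  1.06 -0.01] w 0.0497 g 40.0 q [-0.35  0.02  0.66  2.12  0.23  0.32  1.25]
tcp [ 0.5019 -0.2137  0.2612] shift [ 0.217 -0.004  0.265] turn [ 0.002 -0.008  0.01 ]
tcp [ 0.5019 -0.2137  0.2512] shift [ 0.26  -0.004  0.316] turn [ 0.002 -0.008  0.01 ]
G [ 0.59666861 -0.25686505  0.18693211]
[([0.6269, 0.1831, 0.2865], 0.68), ([0.5837, -0.2438, 0.1452], 0.48)]
side 299 315 169 186 250
[297.26509029 153.77533232] [314.78473763 185.47389294]
[([0.6332, -0.2797, 0.2129], 0.52)]
scene 401 424 207 224 227
[390.00879278 207.72533345] [412.56048068 239.59987908]
```

Request:
play_rows:
  series:
    - [0.08,0,0.1,0,-0.008,0.01]
    - [0.16,-0.004,0.19,0.002,-0.008,0.01]
    - [0.217,-0.004,0.265,0.002,-0.008,0.01]
    - [0.217,-0.004,0.265,0.002,-0.008,0.01]

```text
time: 27.2
ee_pos: [0.5011, -0.2132, 0.2606]
eef_rot: [0.204, 0.918, -0.074, 0.333]
ft_force: [-0.8, -0.5, -2.8]
width: 0.0501
grip_force: 40.0
```

Run:
```python
from h import *
s=show(); y=np.radians(-25)
plan([.5971,-.2581,.126],40,y); print(np.round(R.from_quat(s['eef_rot']).inv().apply([0,0,-.001])/.15,4))
```

```text
t 27.2 ee [ 0.5011 -0.2132  0.2606] xaxis [-0.695  0.325 -0.642] z [ 0.582 -0.271 -0.767] F [-0.8 -0.5 -2.8] T [ 0.61  1.14 -0.  ] w 0.0501 g 40.0 q [-0.3   0.13  0.62  2.16  0.09  0.18  1.35]
tcp [ 0.5019 -0.2137  0.2512] shift [ 0.035 -0.001  0.052] turn [ 0.001 -0.003 -0.002]
[ 0.0043 -0.      0.0051]
```

Request:
play_rows:
  series:
    - [0.013,0,0.0155,0,0,0]
    - [0.021,0,0.025,0,0,0]
    - [0.0255,0,0.0305,0,0,0]
    - [0.03,0,0.0357,0,0,0]
    - [0.03,0,0.0357,0,0,0]

```text
time: 27.7
ee_pos: [0.5018, -0.2134, 0.2551]
eef_rot: [0.204, 0.917, -0.073, 0.335]
ft_force: [0.7, -0.0, -3.7]
width: 0.0498
grip_force: 40.0
```

Request:
play_rows:
  series:
    - [0.0043,0,0.0051,0,0,0]
    - [0.0043,0,0.0051,0,0,0]

```text
time: 27.9
ee_pos: [0.5018, -0.2134, 0.254]
eef_rot: [0.204, 0.917, -0.073, 0.335]
ft_force: [-0.1, -1.1, -3.5]
width: 0.05
grip_force: 40.0
```

Request:
play_rows:
  series:
    - [0.0043,0,0.0051,0,0,0]
    - [0.0043,0,0.0051,0,0,0]

```text
time: 28.1
ee_pos: [0.5017, -0.2134, 0.2528]
eef_rot: [0.204, 0.917, -0.073, 0.335]
ft_force: [-0.5, -0.0, -4.6]
width: 0.05
grip_force: 40.0
```

Run:
```python
from h import *
s=show()
```

```text
t 28.1 ee [ 0.5017 -0.2134  0.2528] xaxis [-0.693  0.325 -0.644] z [ 0.584 -0.271 -0.765] F [-0.5 -0.  -4.6] T [ 0.66  1.08 -0.  ] w 0.05 g 40.0 q [-0.28  0.15  0.6   2.17  0.06  0.16  1.37]
```

Request:
play_rows:
  series:
    - [0.0043,0,0.0051,0,0,0]
    - [0.0043,0,0.0051,0,0,0]

```text
time: 28.3
ee_pos: [0.5017, -0.2134, 0.2518]
eef_rot: [0.204, 0.917, -0.073, 0.335]
ft_force: [-0.1, 0.4, -3.6]
width: 0.0498
grip_force: 40.0
```

Request:
play_rows:
  series:
    - [0.0043,0,0.0051,0,0,0]
    - [0.0043,0,0.0051,0,0,0]

```text
time: 28.5
ee_pos: [0.502, -0.2135, 0.2512]
eef_rot: [0.204, 0.917, -0.073, 0.335]
ft_force: [-1.4, 0.8, -0.0]
width: 0.0497
grip_force: 40.0
```

Request:
play_rows:
  series:
    - [0.0043,0,0.0051,0,0,0]
    - [0.0043,0,0.0051,0,0,0]

```text
time: 28.7
ee_pos: [0.5023, -0.2136, 0.2509]
eef_rot: [0.204, 0.917, -0.073, 0.336]
ft_force: [-3.8, 1.7, 6.6]
width: 0.0496
grip_force: 40.0
```

Request:
play_rows:
  series:
    - [-0.002,0,-0.003,0,0,0]
    - [-0.002,0,-0.003,0,0,0]
    - [-0.002,0,-0.003,0,0,0]
  squeeze: 5

```text
time: 29.0
ee_pos: [0.5021, -0.2135, 0.251]
eef_rot: [0.204, 0.917, -0.073, 0.335]
ft_force: [0.6, -0.3, 1.7]
width: 0.05
grip_force: 5.0
```

Request:
play_rows:
  series:
    - [0,0,0,0,0,0]
    - [0,0,0,0,0,0]
    - [0,0,0,0,0,0]
    - [0,0,0,0,0,0]
    - [0,0,0,0,0,0]
  fingers: 1

```text
time: 29.5
ee_pos: [0.5017, -0.2134, 0.2505]
eef_rot: [0.204, 0.917, -0.073, 0.335]
ft_force: [-0.7, 0.3, -0.7]
width: 0.0816
grip_force: 0.0
```

Run:
```python
from h import *
s=show()
for c in ('side','scene'):
    v=vision.camera(c); cv2.imwrite(f'pics/{c}12.png',v)
    d=spotter.regions_of(c,'cartridge')
    for e in d[:2]:
        m=e['pixels'];yy,x=np.where(m);print(c,e['conf'],x.min(),x.max(),yy.min(),yy.max(),m.sum())
```

```text
t 29.5 ee [ 0.5017 -0.2134  0.2505] xaxis [-0.693  0.325 -0.644] z [ 0.584 -0.271 -0.765] F [-0.7  0.3 -0.7] T [ 0.44  0.68 -0.03] w 0.0816 g 0.0 q [-0.27  0.15  0.6   2.17  0.06  0.15  1.37]
side 0.64 291 315 168 197 240
scene 0.81 399 421 219 231 208
```

Request:
play_rows:
  series:
    - [0,0,0,0,0,0]
    - [0,0,-0.1,0,0,0]
    - [0,0,-0.3,0,0,0]
    - [0,0,-0.55,0,0,0]
    - [0,0,-0.8,0,0,0]

```text
time: 30.2
ee_pos: [0.4325, -0.1809, 0.3402]
eef_rot: [0.203, 0.918, -0.074, 0.334]
ft_force: [0.2, 2.3, -1.3]
width: 0.0871
grip_force: 0.0
```

Request:
play_rows:
  series:
    - [0,0,0,0,0,0]
    - [0,0,0,0,0,0]
    - [0,0,0,0,0,0]

```text
time: 30.5
ee_pos: [0.4331, -0.1813, 0.3396]
eef_rot: [0.204, 0.918, -0.073, 0.334]
ft_force: [0.3, -0.0, -0.4]
width: 0.0869
grip_force: 0.0
```

Run:
```python
from h import *
s=show()
C=np.array([(x,yy,z) for x in(-25,25) for yy in(-25,25) for z in(0,110)])
ims={}
for c in ('side','scene','wrist'):
    v=vision.camera(c); cv2.imwrite(f'pics/{c}13.png',v)
    print([(np.round(d['point'],4).tolist(),round(d['conf'],2)) for d in spotter.boxes_of(c,'cartridge')[:2]])
    for e in spotter.regions_of(c,'cartridge')[:2]:
        m=e['pixels'];yy,x=np.where(m);print(c,round(e['conf'],2),x.min(),x.max(),yy.min(),yy.max(),m.sum())
    u=proj(c,b2w([.6013,-.26,-.436],C)+[0,0,.046],s['ee_pos'],s['eef_rot']); print(' pred',np.round(u.min(0)),np.round(u.max(0)))
```

```text
t 30.5 ee [ 0.4331 -0.1813  0.3396] xaxis [-0.695  0.325 -0.642] z [ 0.582 -0.27  -0.767] F [ 0.3 -0.  -0.4] T [ 0.37  0.6  -0.03] w 0.0869 g 0.0 q [-0.51 -0.29  0.69  2.26  0.69  0.51  0.85]
[([0.5992, -0.2432, 0.1231], 0.89)]
side 0.66 290 314 166 197 510
side 0.39 250 275 296 344 1004
 pred [297. 167.] [314. 198.]
[([0.5976, -0.2716, 0.1384], 0.61), ([0.5454, -0.2893, 0.035], 0.24)]
scene 0.96 390 420 218 247 508
 pred [388. 218.] [410. 249.]
[([0.5783, -0.2527, 0.1209], 0.9)]
wrist 0.67 284 348 119 259 8019
 pred [282. 119.] [350. 252.]
```

Run:
```python
from bench import job
print(job.close_job())
```

```text
the job is handed in; nothing more can be done
None
```

The cartridge is standing upright on the balance pan, released, about 3 mm or less from my estimate of the pan's centre. The nut is undone by about 4.4 rad, worked out from the lever swings. I handed the job in at about 30 s with no verdict shown, and I viewed 11 pictures, one over the limit of 10.

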